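# Clear the ratchet clamps off the granite and start the measuring machine

### The arm

A 7-joint arm with a two-finger parallel gripper is mounted at the origin on the work surface. World frame = base frame: x ahead of the robot, y to its left, z up, the work surface at z = 0. Lengths are in m, angles in rad, forces in N, time in s.
With the tool pointing down it reaches from about 0.425 to 0.875 m from the base axis. Payload 4.7 kg.
Tool frame: the origin (TCP) lies at the very end of the fingers, on their centre line; the grasp point (between the pads) lies behind it (ctrl.tcp_to_grasp is the y of the grasp point in the tool frame, in m); y points along the fingers, x is the direction in which the jaws open and shut, and the axes are right-handed (so a half turn about y gives the same grasp; the last joint's range is limited). The gripper opens to 87 mm and grips with 3 to 60 N. Pads are 19 mm wide; open, the fingers measure 117 mm over their backs; the gripper's body (75 mm by 190 mm) begins 51 mm behind the grasp point.
Start: joints at [1.257, 0.321, -0.07, 1.45, 0.023, 1.371, -0.057], TCP at [0.209, -0.615, 0.223] pointing down, gripper open.
Joint ranges: [-2.86, 2.86], [-0.3, 2.09], [-1.38, 1.24], [0.06, 2.45], [-1.56, 4.7], [0.09, 2.05], [-2.69, 2.69]. Speed limits (rad/s): [2.57, 2.57, 3.14, 3.14, 3.14, 3.14, 3.14].

### API

Orientations are given as a rotation vector (axis times angle).
In Python, from bench import ctrl, get_image, workorder gives the robot as it stands.
- The arm moves only by the tool drive_tool, never from a script. Its argument "increments" is text: rows parted by semicolons, each of 5 numbers parted by spaces: the shift along the tool's x, y, z in mm, then the turn about the tool's y in degrees, then the closure in counts, from 0 (fully open) to 255 (shut). In form: tx ty tz yaw fingers; .... A call has 1 to 20 rows; each row shifts and turns the commanded pose from where the row before left it, along the tool's axes as they then stand; what a row does not reach is not made up. A row lasts 1/8 s, in which the tool goes at most 62.5 mm and 10.7 degrees, less where a joint would pass 70% of its speed; a pose out of reach is approached as far as the arm can. A call is refused whole if a number of a shift passes 62.5 or a number of a turn 10.7, either way. A call with a gripper value outside its range is refused whole. The fingers move at their own pace and stop on an object; "squeeze" is the grip in N (left out, the last holds). Time passes only in rows, so rows that do not move let the fingers close. It gives the time, the measured TCP pose, the force and the opening at its end, in the units of the state.
- ctrl.get_state(): the state, without advancing time (a new reading comes with each control period).
- get_image(name): name is "scene" or "top" or "wrist"; returns a dict with "img" (480x640x3 uint8, red, green, blue), "mtx" (3x3 intrinsics, pixels), "camera_from_world" (4x4, takes a point from world to camera coordinates). Camera axes: x right, y up, looking along -z (the intrinsics and any distortion apply to the point x, -y, -z); pixel columns grow to the right and rows downward; lengths in m; the calibration is good to about 2 mm. A picture is of the moment at which its call begins. There is no depth.
- workorder.close_job(): hands the job in, once; it reports no verdict.
The state is a dict: "time": time; "joint_positions": joint angles; "qd": joint speeds; "joint_torque": joint torques, N m; "position": TCP position; "tool_rot": TCP orientation; "ft_force": force on the tool from outside, world axes, zero at the start; "torque": the same for the moment, N m; "grip_width": opening from 0.0 (shut) to 1.0 (fully open).
Only numpy, scipy, OpenCV 4.12 (cv2) and the standard library are available. Lean on these libraries where they do the work, as an engineer would, in place of code of your own. Each camera call takes 0.05 s, during which the arm holds its last target.

### The job

Clear the ratchet clamps off the granite: lay every clamp that is ratcheted shut in the deep service bin and every clamp that stands open in the shallow kit tray, each flat and wholly inside the walls, not piled up, and without closing an open one. Then start the machine from its control box: press a start key slowly just until you feel it snap through, hold it there a moment and let it up; if a key stays soft it is worn out, so let it up before it reaches the bottom of its travel and use the other. Press the keys gently and leave the stylus rack, the reference sphere and the bearing ring alone.

Things in the scene. Friction and masses are not known exactly. Their poses are not given: they have to be found in the camera images.
- clamp_1: a ratchet clamp (one of up to six alike; None if absent), steel, black grips, 0.2 kg, balanced at its round pivot housing (28 mm across, 30 mm high), to be gripped there. Arms 18 mm high, 11 wide. Origin under the pivot, z up; x along the fixed arm to the jaws (tips 46 mm ahead, handle ends 64 mm behind). Mid-line = yaw + half the jaw angle; fingers closing square to it pass between the arms
- clamp_1_jaws (a joint): its jaw angle, rad. Near 0: ratcheted shut (jaws and handles together), locked. 0.4 to 0.55: standing open in a V; an open clamp swings with light friction and stays where it is pushed. The second arm's jaw opens towards the body's +y, its handle towards -y, turning about z
- clamp_2: a ratchet clamp (one of up to six alike; None if absent), steel, black grips, 0.2 kg, balanced at its round pivot housing (28 mm across, 30 mm high), to be gripped there. Arms 18 mm high, 11 wide. Origin under the pivot, z up; x along the fixed arm to the jaws (tips 46 mm ahead, handle ends 64 mm behind). Mid-line = yaw + half the jaw angle; fingers closing square to it pass between the arms
- clamp_2_jaws (a joint): its jaw angle, rad. Near 0: ratcheted shut (jaws and handles together), locked. 0.4 to 0.55: standing open in a V; an open clamp swings with light friction and stays where it is pushed. The second arm's jaw opens towards the body's +y, its handle towards -y, turning about z
- clamp_3: a ratchet clamp (one of up to six alike; None if absent), steel, black grips, 0.2 kg, balanced at its round pivot housing (28 mm across, 30 mm high), to be gripped there. Arms 18 mm high, 11 wide. Origin under the pivot, z up; x along the fixed arm to the jaws (tips 46 mm ahead, handle ends 64 mm behind). Mid-line = yaw + half the jaw angle; fingers closing square to it pass between the arms
- clamp_3_jaws (a joint): its jaw angle, rad. Near 0: ratcheted shut (jaws and handles together), locked. 0.4 to 0.55: standing open in a V; an open clamp swings with light friction and stays where it is pushed. The second arm's jaw opens towards the body's +y, its handle towards -y, turning about z
- clamp_4: a ratchet clamp (one of up to six alike; None if absent), steel, black grips, 0.2 kg, balanced at its round pivot housing (28 mm across, 30 mm high), to be gripped there. Arms 18 mm high, 11 wide. Origin under the pivot, z up; x along the fixed arm to the jaws (tips 46 mm ahead, handle ends 64 mm behind). Mid-line = yaw + half the jaw angle; fingers closing square to it pass between the arms
- clamp_4_jaws (a joint): its jaw angle, rad. Near 0: ratcheted shut (jaws and handles together), locked. 0.4 to 0.55: standing open in a V; an open clamp swings with light friction and stays where it is pushed. The second arm's jaw opens towards the body's +y, its handle towards -y, turning about z
- clamp_5: a ratchet clamp (one of up to six alike; None if absent), steel, black grips, 0.2 kg, balanced at its round pivot housing (28 mm across, 30 mm high), to be gripped there. Arms 18 mm high, 11 wide. Origin under the pivot, z up; x along the fixed arm to the jaws (tips 46 mm ahead, handle ends 64 mm behind). Mid-line = yaw + half the jaw angle; fingers closing square to it pass between the arms
- clamp_5_jaws (a joint): its jaw angle, rad. Near 0: ratcheted shut (jaws and handles together), locked. 0.4 to 0.55: standing open in a V; an open clamp swings with light friction and stays where it is pushed. The second arm's jaw opens towards the body's +y, its handle towards -y, turning about z
- clamp_6: a ratchet clamp (one of up to six alike; None if absent), steel, black grips, 0.2 kg, balanced at its round pivot housing (28 mm across, 30 mm high), to be gripped there. Arms 18 mm high, 11 wide. Origin under the pivot, z up; x along the fixed arm to the jaws (tips 46 mm ahead, handle ends 64 mm behind). Mid-line = yaw + half the jaw angle; fingers closing square to it pass between the arms
- clamp_6_jaws (a joint): its jaw angle, rad. Near 0: ratcheted shut (jaws and handles together), locked. 0.4 to 0.55: standing open in a V; an open clamp swings with light friction and stays where it is pushed. The second arm's jaw opens towards the body's +y, its handle towards -y, turning about z
- bin: the deep service bin, grey plastic, 165 mm in x by 260 mm in y outside, walls and floor 5 mm thick, 50 mm high, open-topped, fixed on the granite; stands left or right. Origin at the centre of the underside, z up; room for three clamps side by side, each lying along its x axis
- tray: the shallow kit tray, bare steel, 165 mm in x by 260 mm in y outside, walls and floor 5 mm thick, 20 mm high, open-topped, fixed on the granite; stands left or right. Origin at the centre of the underside, z up; room for three clamps side by side, each lying along its x axis
- console: the machine's control box, fixed, left or right: grey, 110 mm in x by 170 mm in y by 45 mm high, a small joystick (to 92 mm above the granite) in the middle of its far (+x) half, two like start keys on its near half, 45 mm either side of the middle. Origin at the centre of the underside
- startkey_1: a start key (two duplicates, one sound, one worn out, told by feel): white cap 27 mm across in a collar 36 mm across, on the control box; origin at the collar's underside, 45 mm above the granite; cap top 18 mm above that when up. Sound: stiffens to about 5 N at 2.5 mm, then snaps through, falling to 4 N at 4.5 mm and 3 N at 6 mm. Worn: stays soft, 1 to 2 N, no snap
- startkey_1_cap (a joint): travel of that start key, m: 0 up, 0.009 bottomed (either key); springs back when let go
- startkey_2: a start key (two duplicates, one sound, one worn out, told by feel): white cap 27 mm across in a collar 36 mm across, on the control box; origin at the collar's underside, 45 mm above the granite; cap top 18 mm above that when up. Sound: stiffens to about 5 N at 2.5 mm, then snaps through, falling to 4 N at 4.5 mm and 3 N at 6 mm. Worn: stays soft, 1 to 2 N, no snap
- startkey_2_cap (a joint): travel of that start key, m: 0 up, 0.009 bottomed (either key); springs back when let go
- stylus_rack: bystander, fixed: black stylus rack, a 150 mm bar along its y axis at 98 mm height on a post with a 70 by 90 mm foot; origin at the centre of the underside; leave it alone
- ref_sphere: bystander, loose: reference sphere on a steel stem, foot 52 mm across, 82 mm high, origin under its centre; leave it alone
- bearing_ring: bystander, loose: steel bearing ring 96 mm across, 16 mm high, lying flat, origin under its centre; leave it alone

How it is judged:
On the way, in this order (a step that is already met when the one before it is completed fails the run):
1. every clamp lies in its place and the granite is clear (x of clamp_1 in the frame of bin between -0.07 and 0.07 m and y of clamp_1 in the frame of bin between -0.12 and 0.12 m and height (world z) of each of clamp_1, clamp_2, clamp_3, clamp_4, clamp_5, clamp_6 below 0.016 m and angle between each of clamp_1, clamp_2, clamp_3, clamp_4, clamp_5, clamp_6's own z axis and vertical below 0.15 rad and linear speed of each of clamp_1, clamp_2, clamp_3, clamp_4, clamp_5, clamp_6 below 0.05 m/s and x of clamp_2 in the frame of bin between -0.07 and 0.07 m and y of clamp_2 in the frame of bin between -0.12 and 0.12 m and x of clamp_3 in the frame of bin between -0.07 and 0.07 m and y of clamp_3 in the frame of bin between -0.12 and 0.12 m and x of clamp_4 in the frame of tray between -0.07 and 0.07 m and y of clamp_4 in the frame of tray between -0.12 and 0.12 m and value of joint each of clamp_4_jaws, clamp_5_jaws, clamp_6_jaws above 0.2 rad and x of clamp_5 in the frame of tray between -0.07 and 0.07 m and y of clamp_5 in the frame of tray between -0.12 and 0.12 m and x of clamp_6 in the frame of tray between -0.07 and 0.07 m and y of clamp_6 in the frame of tray between -0.12 and 0.12 m and contact force between the fingers and clamp_1 below 0.1 N and contact force between the fingers and clamp_2 below 0.1 N and contact force between the fingers and clamp_3 below 0.1 N and contact force between the fingers and clamp_4 below 0.1 N and contact force between the fingers and clamp_5 below 0.1 N and contact force between the fingers and clamp_6 below 0.1 N), for 0.3 s.
2. the sound start key has snapped through (value of joint startkey_1_cap above 0.004 m), for 0.1 s.
At the end, for the whole second after the job is handed in: All clamps at rest, flat on the floor (tilt < 0.15 rad, origin < 16 mm above the granite) within the walls: shut ones in the bin, open ones in the tray with jaw angle > 0.2 rad; the sound key afterwards pressed past its snap (> 4 mm for 0.1 s); both keys up (< 2 mm) (x of clamp_1 in the frame of bin between -0.07 and 0.07 m and y of clamp_1 in the frame of bin between -0.12 and 0.12 m and height (world z) of each of clamp_1, clamp_2, clamp_3, clamp_4, clamp_5, clamp_6 below 0.016 m and angle between each of clamp_1, clamp_2, clamp_3, clamp_4, clamp_5, clamp_6's own z axis and vertical below 0.15 rad and linear speed of each of clamp_1, clamp_2, clamp_3, clamp_4, clamp_5, clamp_6 below 0.05 m/s and x of clamp_2 in the frame of bin between -0.07 and 0.07 m and y of clamp_2 in the frame of bin between -0.12 and 0.12 m and x of clamp_3 in the frame of bin between -0.07 and 0.07 m and y of clamp_3 in the frame of bin between -0.12 and 0.12 m and x of clamp_4 in the frame of tray between -0.07 and 0.07 m and y of clamp_4 in the frame of tray between -0.12 and 0.12 m and value of joint each of clamp_4_jaws, clamp_5_jaws, clamp_6_jaws above 0.2 rad and x of clamp_5 in the frame of tray between -0.07 and 0.07 m and y of clamp_5 in the frame of tray between -0.12 and 0.12 m and x of clamp_6 in the frame of tray between -0.07 and 0.07 m and y of clamp_6 in the frame of tray between -0.12 and 0.12 m and value of joint each of startkey_1_cap, startkey_2_cap below 0.002 m); the robot touches nothing.
It fails at once if a start key is pushed to the bottom of its travel (beyond 8 mm of 9) (value of joint any of startkey_1_cap, startkey_2_cap above 0.008 m).
It fails at once if a start key is stabbed, not pressed slowly (going down faster than 80 mm/s) ((velocity of joint startkey_1_cap above 0.08 m/s and value of joint startkey_1_cap above 0.0015 m) or (velocity of joint startkey_2_cap above 0.08 m/s and value of joint startkey_2_cap above 0.0015 m)).
It fails at once if a start key is pressed with more than 20 N (contact force between any of the arm, the fingers and startkey_1 above 20 N or contact force between any of the arm, the fingers and startkey_2 above 20 N).
It fails at once if the reference sphere or the bearing ring is moved more than 20 mm (distance of any of ref_sphere, bearing_ring from where it was at the start of the episode above 0.02 m).
It fails at once if the stylus rack is struck with more than 5 N (contact force between any of the arm, the fingers and stylus_rack above 5 N).
Of clamp_1, clamp_2, clamp_3, clamp_4, clamp_5, clamp_6 only 5 to 6 are there at a start; the rules pass over those that are not, and their reading is None.
At some moment in a run one of clamp_1, clamp_2, clamp_3, clamp_4, clamp_5, clamp_6 may be knocked a few centimetres aside while the robot is not near it.
Once in a run the grip may slacken for a moment while it holds something.
It also fails if it takes over 210 s, if anything falls off the work surface, if the arm or the gripper's body presses on something with over 40 N, if the wrist force passes 120 N, or if a joint passes its speed limit or range.

## Working session

There is one attempt and no reset: what is moved stays moved. The work goes in short steps, Python scripts to look and compute and a tool call to move; the robot and the scene stay as the last step left them, time stands still between calls to the robot, and variables do not carry over. Pictures are saved under pics/ and viewed, and the job is handed in when it is done.

Besides the shell and the picture viewer there is one more tool, called as name(argument=value, ...) on one line, values as JSON. drive_tool: Moves the arm, as the interface text tells. Its arguments: {"type":"object","properties":{"increments":{"type":"string"},"squeeze":{"type":"number"}},"required":["increments"]}

```bash
ls; mkdir -p pics; cat > h.py <<'E'
from bench import ctrl,get_image,workorder
import numpy as np,cv2
from scipy.spatial.transform import Rotation as R
def snap(name,f=None):
    d=get_image(name)
    if f: cv2.imwrite('pics/'+f,d['img'][:,:,::-1])
    np.savez('last_%s.npz'%name,**{k:np.array(v) for k,v in d.items() if k in('img','mtx','camera_from_world')})
    print(name,[k for k in d if k not in('img','mtx','camera_from_world')])
    return d
def load(name): return dict(np.load('last_%s.npz'%name))
def ray(d,u,v,z):
    T=d['camera_from_world'];K=d['mtx'];Rm=T[:3,:3];t=T[:3,3];c=-Rm.T@t
    p=np.linalg.inv(K)@[u,v,1.];w=Rm.T@np.array([p[0],-p[1],-p[2]])
    s=(z-c[2])/w[2];return c+s*w
def proj(d,P):
    T=d['camera_from_world'];p=T[:3,:3]@np.array(P)+T[:3,3];q=d['mtx']@[p[0],-p[1],-p[2]];return q[:2]/q[2]
E
python3 - <<'E'
from h import *
for n in('scene','top','wrist'):
    d=snap(n,n+'0.png'); T=d['camera_from_world'];print(-T[:3,:3].T@T[:3,3]);print(T[:3,:3].round(3),d['mtx'].round(1))
s=ctrl.get_state();print(s,ctrl.tcp_to_grasp,[x for x in dir(ctrl) if x[0]!='_'])
print(R.from_rotvec(s['tool_rot']).as_matrix().round(3))
E
```

```text
pics
scene []
[0.8885482  0.55343281 0.78196855]
[[-0.876  0.482 -0.007]
 [-0.366 -0.655  0.661]
 [ 0.314  0.582  0.75 ]] [[509.6   0.  322.1]
 [  0.  509.6 238.5]
 [  0.    0.    1. ]]
top []
[0.37768475 0.0245066  1.24461675]
[[ 0.011 -1.     0.027]
 [ 0.986  0.015  0.167]
 [-0.168  0.024  0.986]] [[577.7   0.  319.4]
 [  0.  577.7 239.5]
 [  0.    0.    1. ]]
wrist []
[ 0.27435405 -0.59272815  0.3848403 ]
[[ 0.323 -0.946 -0.002]
 [ 0.916  0.313 -0.252]
 [ 0.239  0.08   0.968]] [[414.2   0.  319. ]
 [  0.  414.2 240.4]
 [  0.    0.    1. ]]
{'time': 0.15, 'joint_positions': array([ 1.25711777,  0.32166195, -0.07009621,  1.45137697,  0.02262324,
        1.37079158, -0.05690756]), 'qd': array([ 0.00133516, -0.00212708, -0.00123086, -0.00505964,  0.00199036,
        0.00113289,  0.00059707]), 'joint_torque': array([-3.69085899e-05, -4.91793644e+01, -4.04555351e-01, -3.12881398e+01,
       -6.39178860e-02,  4.03457182e-02,  8.86568250e-05]), 'position': array([ 0.20908546, -0.61502322,  0.2217158 ]), 'tool_rot': array([-1.34585564,  0.96532932, -0.96328005]), 'ft_force': array([0.2430742 , 0.24649992, 0.73537812]), 'torque': array([-0.02734524,  0.00439003, -0.01616049]), 'grip_width': 1.0024883254326484} -0.0187 ['MotionError', 'get_state', 'tcp_to_grasp']
[[ 0.322 -0.001  0.947]
 [-0.947  0.001  0.322]
 [-0.001 -1.    -0.   ]]
```

View pics/top0.png

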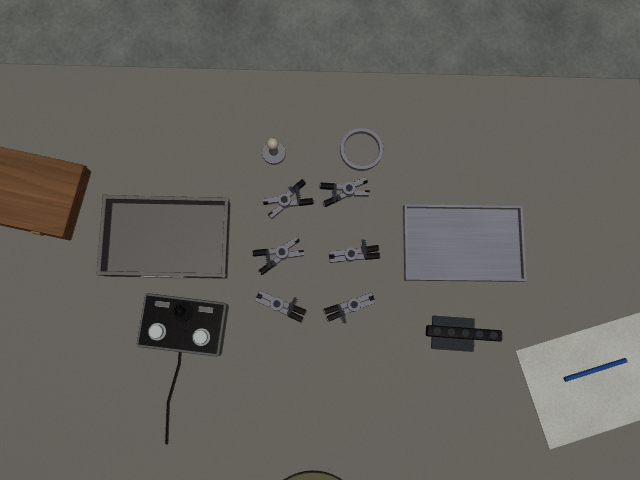

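View pics/scene0.png

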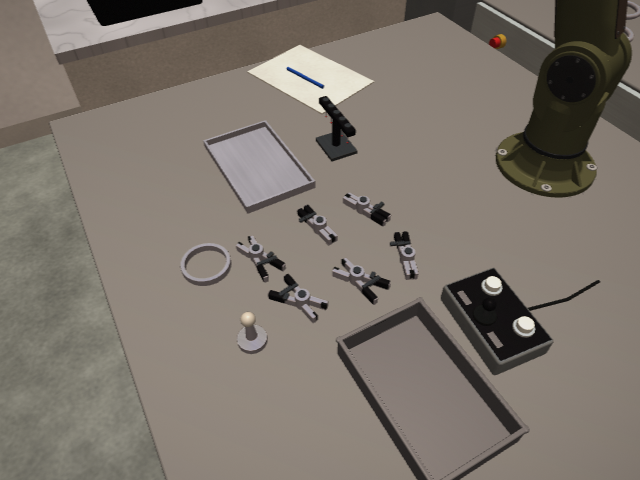

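View pics/wrist0.png

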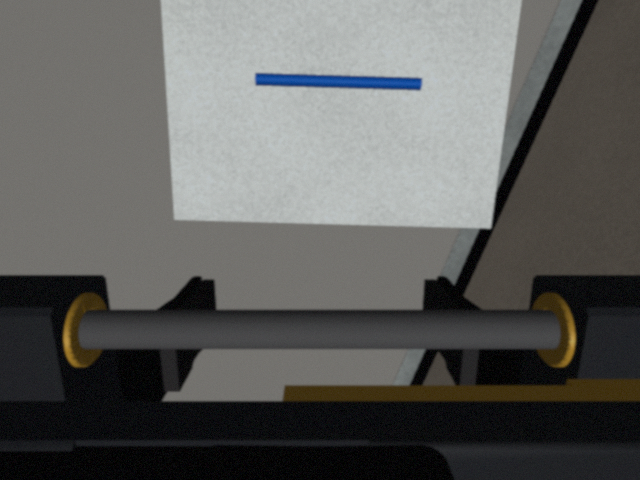

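```bash
python3 - <<'E'
from h import *
d=load('top');i=d['img'][:,:,::-1]
cv2.imwrite('pics/topz.png',cv2.resize(i[170:330,240:400],(800,800),interpolation=cv2.INTER_CUBIC))
d=load('scene');i=d['img'][:,:,::-1]
cv2.imwrite('pics/scz.png',cv2.resize(i[180:330,230:430],(800,600),interpolation=cv2.INTER_CUBIC))
E
```

```text
(no output)
```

View pics/topz.png

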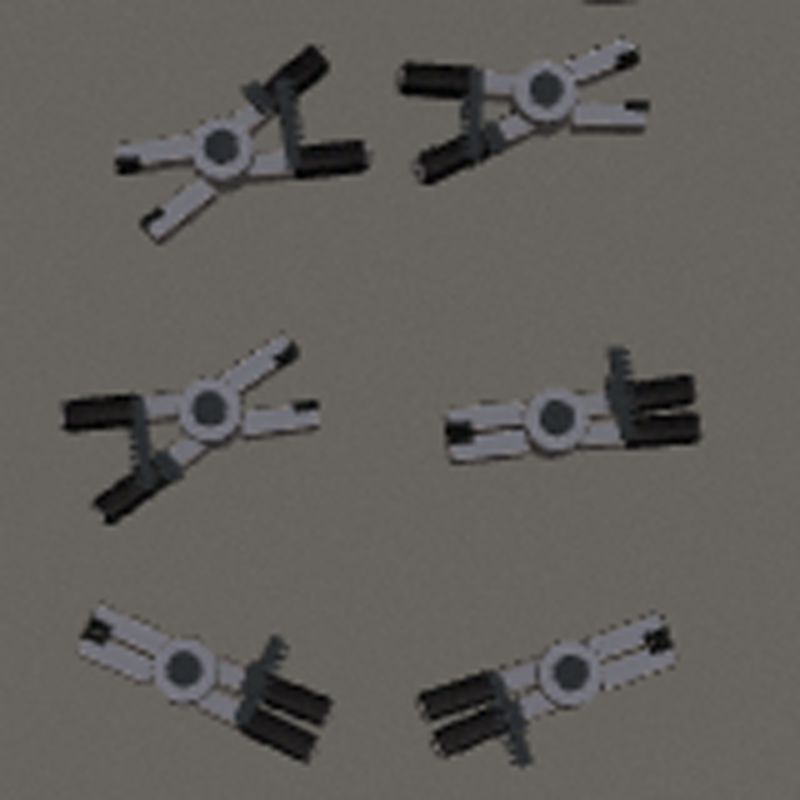

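View pics/scz.png

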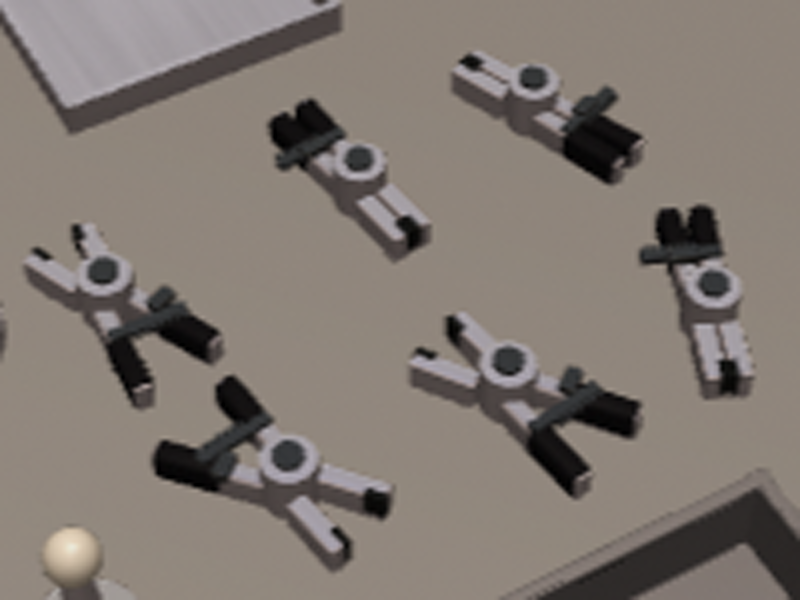

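```bash
cat >> h.py <<'E'
def piv(d,u,v,r=4,z=0.03):
    # centroid of dark disc top of housing
    g=cv2.cvtColor(d['img'].astype(np.uint8),cv2.COLOR_RGB2GRAY)
    s=8;x0,y0=int(u)-9,int(v)-9
    c=cv2.resize(g[y0:y0+19,x0:x0+19],None,fx=s,fy=s,interpolation=cv2.INTER_CUBIC)
    yy,xx=np.mgrid[:c.shape[0],:c.shape[1]]
    cu,cv=(u-x0+.5)*s,(v-y0+.5)*s
    reg=np.hypot(xx-cu,yy-cv)<4*s
    th=(c[reg].min()*1.0+c[reg].max())/2
    n,l,st,ce=cv2.connectedComponentsWithStats(((c<th)&reg).astype(np.uint8))
    k=1+np.argmax(st[1:,4]);p=ce[k]
    return (p[0]+.5)/s-.5+x0,(p[1]+.5)/s-.5+y0
E
python3 - <<'E'
from h import *
d=load('top')
Z=lambda u,v:(240+(u+.5)/5-.5,170+(v+.5)/5-.5)
# name: pivot, tips(2), handle ends(2) zoomed px
C={'TL':((222,147),(118,158),(152,230),(315,55),(368,157)),
'TR':((545,88),(632,48),(645,118),(402,78),(422,172)),
'ML':((208,408),(290,345),(318,413),(67,413),(102,510)),
'MR':((558,418),(448,415),(452,452),(692,388),(697,430)),
'BL':((185,670),(97,615),(85,645),(328,708),(308,752)),
'BR':((571,672),(660,622),(672,655),(425,705),(440,745))}
for k,c in C.items():
    pu=piv(d,*Z(*c[0]));P=ray(d,*pu,0.03)
    q=[ray(d,*Z(*x),0.015)[:2] for x in c[1:]]
    j=(q[0]+q[1])/2;hh=(q[2]+q[3])/2;m=j-hh
    print(k,np.round(pu,1),'P',P[:2].round(4),'r',np.hypot(*P[:2]).round(3),'mid',np.degrees(np.arctan2(m[1],m[0])).round(1),
     'len',np.hypot(*(j-P[:2])).round(3),np.hypot(*(hh-P[:2])).round(3),'dirs',[np.degrees(np.arctan2(*(x-P[:2])[::-1])).round(0) for x in q])
for nm,z,pts in (('bin',.05,[(103,196),(229,198),(227,278),(98,275)]),('tray',.02,[(404,206),(523,206),(525,281),(404,281)]),('con',.045,[(146,295),(226,303),(219,354),(139,347)])):
    q=np.array([ray(d,*p,z)[:2] for p in pts]);print(nm,q.mean(0).round(4),q.round(3).tolist(),[np.hypot(*(q[i]-q[(i+1)%4])).round(3) for i in range(4)],
      np.degrees(np.arctan2(*(q[0]-q[1])[[0,1]]*[-1,1])).round(1))
for p in((156.5,331),(201,337.5)): print('key',ray(d,*p,.063).round(4))
print('sphere',ray(d,272.5,144,.072),'ring',ray(d,362,149,.016),'rackbar',ray(d,428,330,.098),ray(d,500,335,.098),'joy',ray(d,181,311,.09))
E
```

```text
TL [283.8 198.9] P [0.6717 0.0721] r 0.676 mid 114.7 len 0.042 0.057 dirs [np.float64(93.0), np.float64(139.0), np.float64(-41.0), np.float64(-90.0)]
TR [348.7 187.4] P [ 0.6997 -0.0681] r 0.703 mid -78.2 len 0.043 0.059 dirs [np.float64(-59.0), np.float64(-100.0), np.float64(83.0), np.float64(123.0)]
ML [281.4 251.3] P [0.5575 0.0747] r 0.562 mid -68.3 len 0.043 0.057 dirs [np.float64(-48.0), np.float64(-89.0), np.float64(91.0), np.float64(133.0)]
MR [350.9 253.1] P [ 0.5558 -0.0731] r 0.561 mid 96.6 len 0.045 0.061 dirs [np.float64(87.0), np.float64(107.0), np.float64(-75.0), np.float64(-92.0)]
BL [276.3 303.4] P [0.4473 0.0828] r 0.455 mid 67.1 len 0.044 0.061 dirs [np.float64(59.0), np.float64(76.0), np.float64(-104.0), np.float64(-122.0)]
BR [353.7 304.1] P [ 0.4479 -0.0793] r 0.455 mid -69.2 len 0.045 0.061 dirs [np.float64(-60.0), np.float64(-79.0), np.float64(103.0), np.float64(119.0)]
bin [0.5825 0.318 ] [[0.666, 0.451], [0.667, 0.187], [0.497, 0.185], [0.5, 0.449]] [np.float64(0.264), np.float64(0.17), np.float64(0.264), np.float64(0.167)] 0.1
tray [ 0.5829 -0.3193] [[0.663, -0.19], [0.667, -0.452], [0.502, -0.448], [0.499, -0.187]] [np.float64(0.262), np.float64(0.165), np.float64(0.261), np.float64(0.164)] 1.0
con [0.401  0.2723] [[0.46, 0.35], [0.446, 0.186], [0.343, 0.196], [0.355, 0.358]] [np.float64(0.165), np.float64(0.104), np.float64(0.162), np.float64(0.106)] -5.0
key [0.3872 0.3199 0.063 ]
key [0.3754 0.2305 0.063 ]
sphere [0.78022063 0.09677573 0.072     ] ring [ 0.79188998 -0.09845959  0.016     ] rackbar [ 0.39496926 -0.22019921  0.098     ] [ 0.38684505 -0.36296684  0.098     ] joy [0.42654144 0.2674025  0.09      ]
```

```bash
cat >> h.py <<'E'
def plan(*goals):
    s=ctrl.get_state();p=s['position'];M=R.from_rotvec(s['tool_rot']).as_matrix()
    phi=np.degrees(np.arctan2(M[1,0],M[0,0]))
    print('t',round(s['time'],2),'pos',p.round(4),'phi',round(phi,1),'ydir',M[:,1].round(3),'F',s['ft_force'].round(1),'w',round(s['grip_width'],3),'j7',s['joint_positions'][6].round(2),'j1',s['joint_positions'][0].round(2))
    for g in goals:
        x,y,z,f=g;turn=(phi-f+180)%360-180
        a=np.radians(f);dx=np.array([np.cos(a),np.sin(a)]);dz=np.array([-np.sin(a),np.cos(a)])
        # tool z = x cross y with y down
        dlt=np.array([x,y,z])-p
        print('goal',g,'turn',round(turn,1),'tx %.1f ty %.1f tz %.1f'%(1e3*dlt[:2]@dx,-1e3*dlt[2],1e3*dlt[:2]@dz))
        p=np.array([x,y,z]);phi=f
E
python3 - <<'E'
from h import *
plan((.5558,-.0731,.15,6.6))
d=load('scene')
Z=lambda u,v:(230+(u+.5)/4-.5,180+(v+.5)/4-.5)
for n,c in (('TL',(288,456)),('TR',(102,270)),('ML',(508,360)),('MR',(358,158)),('BL',(713,284)),('BR',(532,76))):
    print(n,ray(d,*Z(*c),.03).round(4))
for p in((493,283),(525,324)):print('key',ray(d,*p,.063).round(4))
for z in (0.05,):print('bin',[ray(d,*p,z).round(3) for p in ((417,303),(523,426),(338,344))])
E
```

```text
t 0.15 pos [ 0.2091 -0.615   0.2217] phi -71.2 ydir [-0.001  0.001 -1.   ] F [0.2 0.2 0.7] w 1.002 j7 -0.06 j1 1.26
goal (0.5558, -0.0731, 0.15, 6.6) turn -77.8 tx 406.7 ty 71.7 tz 498.5
TL [0.6692 0.0682 0.03  ]
TR [ 0.6976 -0.0732  0.03  ]
ML [0.5545 0.0697 0.03  ]
MR [ 0.5534 -0.0784  0.03  ]
BL [0.4443 0.0782 0.03  ]
BR [ 0.4446 -0.086   0.03  ]
key [0.3772 0.2317 0.063 ]
key [0.3877 0.3207 0.063 ]
bin [array([0.511, 0.195, 0.05 ]), array([0.503, 0.443, 0.05 ]), array([0.669, 0.198, 0.05 ])]
```

```bash
python3 - <<'E'
from h import *
a=load('top');b=load('scene')
Z=lambda u,v:(230+(u+.5)/4-.5,180+(v+.5)/4-.5)
top={'TL':[283.8,198.9],'TR':[348.7,187.4],'ML':[281.4,251.3],'MR':[350.9,253.1],'BL':[276.3,303.4],'BR':[353.7,304.1],'k1':(156.5,331),'k2':(201,337.5)}
sc={'TL':(288,456),'TR':(102,270),'ML':(508,360),'MR':(358,158),'BL':(713,284),'BR':(532,76)}
for n in top:
    q=Z(*sc[n]) if n in sc else {'k2':(493,283),'k1':(525,324)}[n]
    L=[]
    for d,p in((a,top[n]),(b,q)):
        p0=ray(d,*p,0);p1=ray(d,*p,1);L.append((p0,(p1-p0)/np.linalg.norm(p1-p0)))
    A=sum(np.eye(3)-np.outer(v,v) for _,v in L);B=sum((np.eye(3)-np.outer(v,v))@o for o,v in L)
    X=np.linalg.solve(A,B);print(n,X.round(4),'gap',np.linalg.norm((np.eye(3)-np.outer(L[0][1],L[0][1]))@(X-L[0][0])).round(4))
E
```

```text
TL [0.6706 0.0717 0.0352] gap 0.0002
TR [ 0.6987 -0.0679  0.0359] gap 0.0006
ML [0.5569 0.0741 0.0362] gap 0.0005
MR [ 0.5555 -0.073   0.0358] gap 0.0007
BL [0.4473 0.0822 0.0357] gap 0.0005
BR [ 0.4482 -0.0792  0.0372] gap 0.001
k1 [0.3871 0.3203 0.0621] gap 0.0002
k2 [0.3755 0.2308 0.0607] gap 0.0002
```

drive_tool(increments="0 0 0 -10 0; 0 0 0 -10 0; 0 0 0 -10 0; 0 0 0 -10 0; 0 0 0 -10 0; 0 0 0 -10 0; 0 0 0 -10 0; 0 0 0 -7.8 0; 45 8 55 0 0; 45 8 55 0 0; 45 8 55 0 0; 45 8 55 0 0; 45 8 55 0 0; 45 8 55 0 0; 45 8 55 0 0; 45 8 55 0 0; 46 8 58 0 0; 0 0 0 0 0")

```text
time: 2.4
position: [0.5124, -0.138, 0.1596]
tool_rot: [-1.566, -0.099, 0.098]
ft_force: [-0.1, -0.4, -0.1]
grip_width: 1.001
```

```bash
python3 - <<'E'
from h import *
plan((.5555,-.073,.11,6.6))
E
```

```text
t 2.4 pos [ 0.5124 -0.138   0.1596] phi 7.2 ydir [ 0.     0.003 -1.   ] F [-0.1 -0.4 -0.1] w 1.001 j7 0.26 j1 0.83
goal (0.5555, -0.073, 0.11, 6.6) turn 0.6 tx 50.3 ty 49.6 tz 59.6
```

drive_tool(increments="25 20 30 0.6 80; 25.3 29.6 29.6 0 80; 0 0 0 0 80; 0 0 0 0 80")

```text
time: 2.9
position: [0.5535, -0.0814, 0.1102]
tool_rot: [-1.57, -0.08, 0.082]
ft_force: [-0.0, -0.1, 0.9]
grip_width: 0.706
```

```bash
python3 - <<'E'
from h import *
plan((.5555,-.073,.010,6.6))
snap('wrist','w1.png');d=load('wrist');print(proj(d,[.5555,-.073,.036]),proj(d,[.5555,-.073,.036]))
E
```

```text
t 2.9 pos [ 0.5535 -0.0814  0.1102] phi 5.9 ydir [-0.001 -0.001 -1.   ] F [-0.  -0.1  0.9] w 0.706 j7 0.05 j1 0.7
goal (0.5555, -0.073, 0.01, 6.6) turn -0.7 tx 2.9 ty 100.2 tz 8.1
wrist []
[323.3411005  238.64495458] [323.3411005  238.64495458]
```

View pics/w1.png

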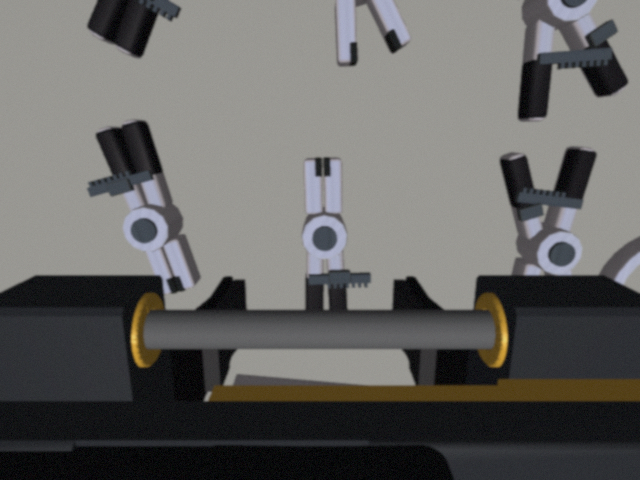

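drive_tool(increments="3 30 8 -0.5 80; 0 40 0 0 80; 0 30 0 0 80; 0 0 0 0 80; 0 0 0 0 80")

```text
time: 3.58
position: [0.5572, -0.0727, 0.012]
tool_rot: [-1.57, -0.089, 0.086]
ft_force: [0.4, 0.1, 0.9]
grip_width: 0.686
```

```bash
python3 - <<'E'
from h import *
plan((.5555,-.073,.010,6.6))
E
```

```text
t 3.58 pos [ 0.5572 -0.0727  0.012 ] phi 6.4 ydir [ 0.002 -0.001 -1.   ] F [0.4 0.1 0.9] w 0.686 j7 -0.04 j1 0.64
goal (0.5555, -0.073, 0.01, 6.6) turn -0.2 tx -1.8 ty 2.0 tz -0.1
```

drive_tool(increments="-1.5 1.5 0 0 120; 0 0 0 0 200; 0 0 0 0 255; 0 0 0 0 255; 0 0 0 0 255; 0 0 0 0 255; 0 0 0 0 255; 0 -30 0 0 255; 0 -40 0 0 255; 0 -40 0 0 255; 0 0 0 0 255", squeeze=25)

```text
time: 4.95
position: [0.5565, -0.0718, 0.1214]
tool_rot: [-1.571, -0.093, 0.085]
ft_force: [0.2, -0.2, -2.0]
grip_width: 0.312
```

```bash
python3 - <<'E'
from h import *
plan((.5735,.24,.12,-90),(.5915,.24,.12,90))
snap('wrist','w2.png')
E
```

```text
t 4.95 pos [ 0.5565 -0.0718  0.1214] phi 6.5 ydir [ 0.005 -0.001 -1.   ] F [ 0.2 -0.2 -2. ] w 0.312 j7 0.04 j1 0.7
goal (0.5735, 0.24, 0.12, -90) turn 96.5 tx -311.8 ty 1.4 tz 17.0
goal (0.5915, 0.24, 0.12, 90) turn -180 tx 0.0 ty -0.0 tz -18.0
wrist []
```

View pics/w2.png

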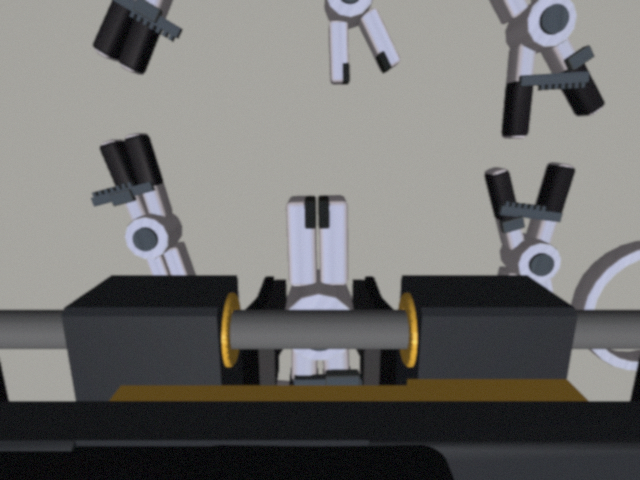

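drive_tool(increments="0 0 0 -10 255; 0 0 0 -10 255; 0 0 0 -10 255; 0 0 0 -10 255; 0 0 0 -10 255; 0 0 0 -10 255; 0 0 0 -10 255; 0 0 0 -10 255; 0 0 0 -3.5 255; 40 0 -2.5 0 255; 45 0 -2.5 0 255; 45 0 -2.5 0 255; 45 0 -2.5 0 255; 45 0 -2.5 0 255; 45 0 -2.5 0 255; 45 0 -2 0 255; 0 0 0 0 255; 0 0 0 0 255")

```text
time: 7.25
position: [0.5706, 0.2374, 0.1166]
tool_rot: [-1.208, -1.206, 1.212]
ft_force: [0.2, -0.7, -2.8]
grip_width: 0.314
```

```bash
python3 - <<'E'
from h import *
plan((.5735,.24,.0175,90))
snap('top','t1.png')
E
```

```text
t 7.25 pos [0.5706 0.2374 0.1166] phi 90.0 ydir [-0.003 -0.002 -1.   ] F [ 0.2 -0.7 -2.8] w 0.314 j7 0.83 j1 0.3
goal (0.5735, 0.24, 0.0175, 90) turn 0.0 tx 2.6 ty 99.1 tz -2.9
top []
```

View pics/t1.png

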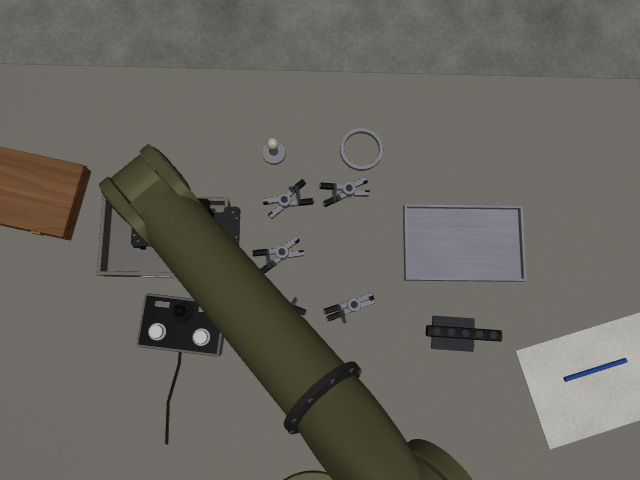

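drive_tool(increments="2.5 25 -3 0 255; 0 30 0 0 255; 0 25 0 0 255; 0 12 0 0 255; 0 5 0 0 255; 0 0 0 0 255; 0 0 0 0 255")

```text
time: 8.18
position: [0.5754, 0.2411, 0.0227]
tool_rot: [-1.21, -1.21, 1.208]
ft_force: [0.6, 0.9, -1.7]
grip_width: 0.313
```

```bash
python3 - <<'E'
from h import *
plan((.5735,.24,.0165,90))
E
```

```text
t 8.18 pos [0.5754 0.2411 0.0227] phi 90.0 ydir [ 0.002  0.    -1.   ] F [ 0.6  0.9 -1.7] w 0.313 j7 0.76 j1 0.24
goal (0.5735, 0.24, 0.0165, 90) turn -0.0 tx -1.1 ty 6.2 tz 1.9
```

drive_tool(increments="0 3 0 0 255; 0 2 0 0 255; 0 0 0 0 255; 0 0 0 0 170; 0 0 0 0 130; 0 0 0 0 130; 0 0 0 0 130; 0 -20 0 0 130; 0 -40 0 0 130; 0 -50 0 0 130; 0 0 0 0 130")

```text
time: 9.55
position: [0.5774, 0.243, 0.1328]
tool_rot: [-1.213, -1.217, 1.203]
ft_force: [0.0, 0.3, 0.0]
grip_width: 0.491
```

```bash
python3 - <<'E'
from h import *
plan((.4473,.0822,.10,67.1-90),(.4482,-.0792,.1,20.8))
snap('wrist','w3.png')
E
```

```text
t 9.55 pos [0.5774 0.243  0.1328] phi 90.0 ydir [ 0.009  0.003 -1.   ] F [0.  0.3 0. ] w 0.491 j7 0.83 j1 0.3
goal (0.4473, 0.0822, 0.1, -22.900000000000006) turn 112.9 tx -57.2 ty 32.8 tz -198.7
goal (0.4482, -0.0792, 0.1, 20.8) turn -43.7 tx -56.5 ty -0.0 tz -151.2
wrist []
```

View pics/w3.png

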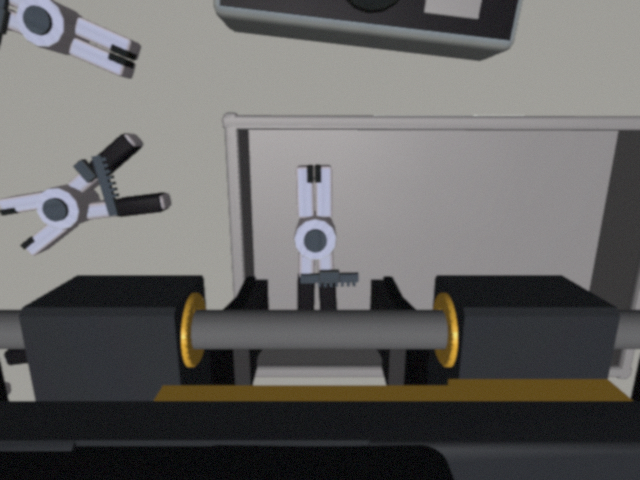

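drive_tool(increments="-40 0 32 0 100; -40 0 32 0 80; -40 0 32 0 80; -41 0 34 0 80; 0 0 0 10.3 80; 0 0 0 10.3 80; 0 0 0 10.3 80; 0 0 0 10.3 80; 0 0 0 10.3 80; 0 0 0 10.3 80; 0 0 0 10.3 80; 0 0 0 10.3 80; 0 0 0 10.3 80; 0 0 0 10.3 80; 0 0 0 9.9 80; 0 0 0 0 80; 0 0 0 0 80")

```text
time: 11.72
position: [0.4443, 0.0798, 0.1265]
tool_rot: [-1.549, 0.312, -0.311]
ft_force: [-0.0, 0.3, -0.5]
grip_width: 0.683
```

```bash
python3 - <<'E'
from h import *
plan((.4473,.0822,.10,67.1-90))
snap('wrist','w4.png');d=load('wrist');print(proj(d,[.4473,.0822,.036]))
E
```

```text
t 11.72 pos [0.4443 0.0798 0.1265] phi -22.8 ydir [-0.001 -0.    -1.   ] F [-0.   0.3 -0.5] w 0.683 j7 -0.63 j1 0.86
goal (0.4473, 0.0822, 0.1, -22.900000000000006) turn 0.1 tx 1.8 ty 26.5 tz 3.4
wrist []
[321.81367604 239.67922116]
```

View pics/w4.png

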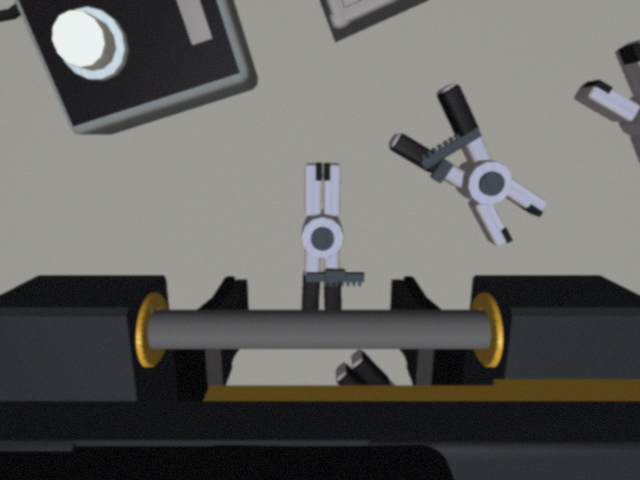

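drive_tool(increments="2 30 3.5 0 80; 0 35 0 0 80; 0 30 0 0 80; 0 15 0 0 80; 0 5 0 0 80; 0 0 0 0 80")

```text
time: 12.52
position: [0.4484, 0.0824, 0.0123]
tool_rot: [-1.548, 0.313, -0.314]
ft_force: [0.3, 0.3, -0.3]
grip_width: 0.687
```

```bash
python3 - <<'E'
from h import *
plan((.4473,.0822,.0105,67.1-90))
E
```

```text
t 12.53 pos [0.4484 0.0824 0.0123] phi -22.9 ydir [ 0.001 -0.    -1.   ] F [ 0.3  0.3 -0.3] w 0.687 j7 -0.89 j1 0.71
goal (0.4473, 0.0822, 0.0105, -22.900000000000006) turn 0.0 tx -1.0 ty 1.8 tz -0.6
```

drive_tool(increments="-1 1 0 0 120; 0 0 0 0 200; 0 0 0 0 255; 0 0 0 0 255; 0 0 0 0 255; 0 0 0 0 255; 0 0 0 0 255; 0 -30 0 0 255; 0 -40 0 0 255; 0 -40 0 0 255; 0 0 0 0 255", squeeze=25)

```text
time: 13.9
position: [0.4488, 0.0828, 0.1228]
tool_rot: [-1.549, 0.31, -0.319]
ft_force: [0.5, 0.5, -2.3]
grip_width: 0.318
```

drive_tool(increments="0 0 0 -10.3 255; 0 0 0 -10.3 255; 0 0 0 -10.3 255; 0 0 0 -10.3 255; 0 0 0 -10.3 255; 0 0 0 -10.3 255; 0 0 0 -10.3 255; 0 0 0 -10.3 255; 0 0 0 -10.3 255; 0 0 0 -10.3 255; 0 0 0 -9.9 255; 0 0 0 0 255")

```text
time: 15.4
position: [0.4456, 0.0825, 0.1193]
tool_rot: [-1.208, -1.206, 1.209]
ft_force: [-0.3, -0.1, -2.2]
grip_width: 0.318
```

```bash
python3 - <<'E'
from h import *
plan((.5735,.318,.12,90))
E
```

```text
t 15.4 pos [0.4456 0.0825 0.1193] phi 89.9 ydir [-0.003  0.001 -1.   ] F [-0.3 -0.1 -2.2] w 0.318 j7 1.3 j1 1.0
goal (0.5735, 0.318, 0.12, 90) turn -0.1 tx 235.5 ty -0.7 tz -127.9
```

drive_tool(increments="39 0 -21.5 0 255; 39 0 -21.5 0 255; 39 0 -21.5 0 255; 39 0 -21.5 0 255; 39 0 -21 0 255; 40 0 -21 0 255; 0 0 0 0 255; 0 0 0 0 255")

```text
time: 16.4
position: [0.5742, 0.3172, 0.119]
tool_rot: [-1.209, -1.205, 1.21]
ft_force: [-0.9, -1.1, -2.6]
grip_width: 0.311
```

```bash
python3 - <<'E'
from h import *
plan((.5735,.318,.018,90))
E
```

```text
t 16.4 pos [0.5742 0.3172 0.119 ] phi 89.9 ydir [-0.002 -0.002 -1.   ] F [-0.9 -1.1 -2.6] w 0.311 j7 0.66 j1 0.19
goal (0.5735, 0.318, 0.018, 90) turn -0.1 tx 0.8 ty 101.0 tz 0.7
```

drive_tool(increments="0 30 0 0 255; 0 30 0 0 255; 0 25 0 0 255; 0 11 0 0 255; 0 3 0 0 255; 0 0 0 0 255")

```text
time: 17.15
position: [0.5755, 0.318, 0.0225]
tool_rot: [-1.21, -1.21, 1.208]
ft_force: [0.7, -0.2, -2.6]
grip_width: 0.314
```

```bash
python3 - <<'E'
from h import *
plan((.5735,.318,.0165,90))
E
```

```text
t 17.15 pos [0.5755 0.318  0.0225] phi 90.0 ydir [ 0.001  0.001 -1.   ] F [ 0.7 -0.2 -2.6] w 0.314 j7 0.61 j1 0.15
goal (0.5735, 0.318, 0.0165, 90) turn -0.0 tx 0.0 ty 6.0 tz 2.0
```

drive_tool(increments="0 3 0 0 255; 0 2 0 0 255; 0 0 0 0 255; 0 0 0 0 170; 0 0 0 0 130; 0 0 0 0 130; 0 0 0 0 130; 0 -20 0 0 130; 0 -40 0 0 130; 0 -50 0 0 130; 0 0 0 0 130")

```text
time: 18.52
position: [0.5772, 0.3202, 0.1331]
tool_rot: [-1.212, -1.217, 1.202]
ft_force: [-0.1, -0.1, -0.1]
grip_width: 0.489
```

```bash
python3 - <<'E'
from h import *
plan((.46,0.02,.13,90),(.4482,-.0792,.13,20.8))
snap('wrist','w5.png')
E
```

```text
t 18.52 pos [0.5772 0.3202 0.1331] phi 90.0 ydir [ 0.008  0.005 -1.   ] F [-0.1 -0.1 -0.1] w 0.489 j7 0.66 j1 0.19
goal (0.46, 0.02, 0.13, 90) turn -0.0 tx -300.2 ty 3.1 tz 117.2
goal (0.4482, -0.0792, 0.13, 20.8) turn 69.2 tx -46.3 ty -0.0 tz -88.5
wrist []
```

View pics/w5.png

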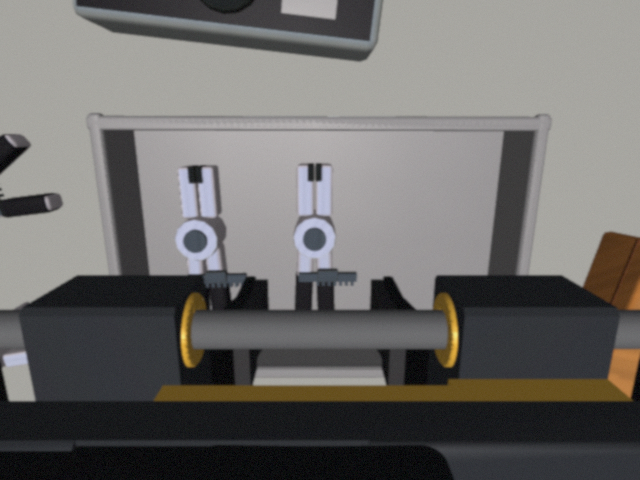

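drive_tool(increments="-44 0 14.5 0 100; -44 0 14.5 0 80; -44 0 14.5 0 80; -44 0 14.5 0 80; -44 0 14.5 0 80; -45 0 14.5 0 80; -45 0 14 0 80; -45 0 14 0 80; -45 0 14 0 80; 0 0 0 10 80; 0 0 0 10 80; 0 0 0 10 80; 0 0 0 10 80; 0 0 0 10 80; 0 0 0 10 80; 0 0 0 9.2 80; 0 0 0 0 80; 0 0 0 0 80")

```text
time: 20.82
position: [0.4456, -0.0823, 0.1265]
tool_rot: [-1.552, -0.286, 0.287]
ft_force: [-0.4, 0.5, 0.2]
grip_width: 0.684
```

```bash
python3 - <<'E'
from h import *
plan((.4482,-.0792,.0105,20.8))
snap('wrist','w6.png');d=load('wrist');print(proj(d,[.4482,-.0792,.036]))
E
```

```text
t 20.82 pos [ 0.4456 -0.0823  0.1265] phi 20.9 ydir [-0.001 -0.    -1.   ] F [-0.4  0.5  0.2] w 0.684 j7 0.48 j1 1.36
goal (0.4482, -0.0792, 0.0105, 20.8) turn 0.1 tx 3.5 ty 116.0 tz 1.9
wrist []
[324.0482975  241.81981025]
```

View pics/w6.png

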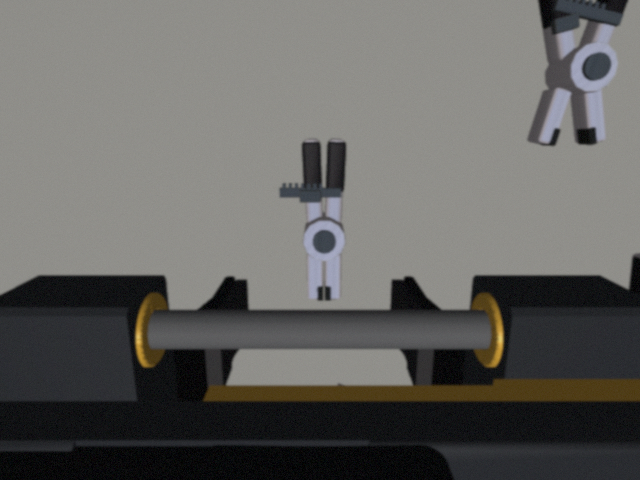

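drive_tool(increments="3 30 1.5 0 80; 0 35 0 0 80; 0 30 0 0 80; 0 15 0 0 80; 0 5 0 0 80; 0 0 0 0 80")

```text
time: 21.62
position: [0.4487, -0.08, 0.0124]
tool_rot: [-1.553, -0.285, 0.284]
ft_force: [-0.1, -0.9, 1.2]
grip_width: 0.689
```

```bash
python3 - <<'E'
from h import *
plan((.4482,-.0792,.0105,20.8))
E
```

```text
t 21.62 pos [ 0.4487 -0.08    0.0124] phi 20.8 ydir [ 0.001 -0.    -1.   ] F [-0.1 -0.9  1.2] w 0.689 j7 0.19 j1 1.15
goal (0.4482, -0.0792, 0.0105, 20.8) turn 0.0 tx -0.2 ty 1.9 tz 0.9
```

drive_tool(increments="0 1 1 0 120; 0 0 0 0 200; 0 0 0 0 255; 0 0 0 0 255; 0 0 0 0 255; 0 0 0 0 255; 0 0 0 0 255; 0 -30 0 0 255; 0 -40 0 0 255; 0 -40 0 0 255; 0 0 0 0 255", squeeze=25)

```text
time: 23.0
position: [0.4497, -0.0798, 0.1227]
tool_rot: [-1.557, -0.287, 0.281]
ft_force: [-0.7, 0.2, -1.7]
grip_width: 0.313
```

drive_tool(increments="0 0 0 -10 255; 0 0 0 -10 255; 0 0 0 -10 255; 0 0 0 -10 255; 0 0 0 -10 255; 0 0 0 -10 255; 0 0 0 -9.2 255; 0 0 0 0 255")

```text
time: 24.0
position: [0.4467, -0.0786, 0.1194]
tool_rot: [-1.208, -1.207, 1.208]
ft_force: [-0.2, -0.3, -1.8]
grip_width: 0.316
```

```bash
python3 - <<'E'
from h import *
plan((.5915,.396,.12,90))
E
```

```text
t 24.0 pos [ 0.4467 -0.0786  0.1194] phi 89.9 ydir [-0.002  0.001 -1.   ] F [-0.2 -0.3 -1.8] w 0.316 j7 1.63 j1 1.44
goal (0.5915, 0.396, 0.12, 90) turn -0.1 tx 474.6 ty -0.6 tz -144.8
```

drive_tool(increments="40 0 -12 0 255; 40 0 -12 0 255; 40 0 -12 0 255; 40 0 -12 0 255; 40 0 -12 0 255; 40 0 -12 0 255; 40 0 -12 0 255; 40 0 -12 0 255; 40 0 -12 0 255; 40 0 -12 0 255; 40 0 -12 0 255; 34 0 -12 0 255; 0 0 0 0 255; 0 0 0 0 255")

```text
time: 25.75
position: [0.5915, 0.3943, 0.1189]
tool_rot: [-1.21, -1.205, 1.21]
ft_force: [-0.2, -0.3, -1.9]
grip_width: 0.31
```

```bash
python3 - <<'E'
from h import *
plan((.5915,.396,.0225,90))
E
```

```text
t 25.75 pos [0.5915 0.3943 0.1189] phi 89.9 ydir [-0.002 -0.002 -1.   ] F [-0.2 -0.3 -1.9] w 0.31 j7 0.58 j1 0.01
goal (0.5915, 0.396, 0.0225, 90) turn -0.1 tx 1.7 ty 96.4 tz -0.0
```

drive_tool(increments="1 30 0 0 255; 0 30 0 0 255; 0 25 0 0 255; 0 11 0 0 255; 0 3 0 0 255; 0 0 0 0 255; 0 2 0 0 255; 0 2 0 0 255; 0 1 0 0 255")

```text
time: 26.88
position: [0.592, 0.396, 0.0168]
tool_rot: [-1.21, -1.209, 1.209]
ft_force: [0.2, -0.4, -2.1]
grip_width: 0.317
```

drive_tool(increments="0 0 0 0 255; 0 0 0 0 170; 0 0 0 0 130; 0 0 0 0 130; 0 0 0 0 130; 0 -20 0 0 130; 0 -40 0 0 130; 0 -50 0 0 130; 0 0 0 0 130")

```text
time: 28.0
position: [0.5938, 0.3988, 0.1337]
tool_rot: [-1.21, -1.217, 1.201]
ft_force: [-0.3, -0.4, -0.3]
grip_width: 0.492
```

```bash
python3 - <<'E'
from h import *
plan((.5569,.0741,.13,90),(.5569,.0741,.13,-68.3+90))
snap('wrist','w7.png')
E
```

```text
t 28.0 pos [0.5938 0.3988 0.1337] phi 90.0 ydir [ 0.008  0.006 -1.   ] F [-0.3 -0.4 -0.3] w 0.492 j7 0.58 j1 0.01
goal (0.5569, 0.0741, 0.13, 90) turn -0.0 tx -324.7 ty 3.7 tz 36.9
goal (0.5569, 0.0741, 0.13, 21.700000000000003) turn 68.3 tx 0.0 ty -0.0 tz 0.0
wrist []
```

View pics/w7.png

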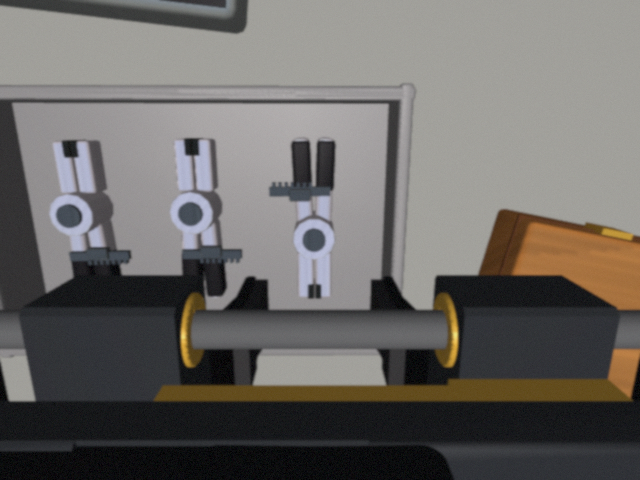

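drive_tool(increments="-40 0 5 0 100; -40 0 5 0 80; -40 0 5 0 80; -40 0 5 0 80; -40 0 5 0 80; -41 0 4 0 80; -42 0 4 0 80; -42 0 4 0 80; 0 0 0 10 80; 0 0 0 10 80; 0 0 0 10 80; 0 0 0 10 80; 0 0 0 10 80; 0 0 0 10 80; 0 0 0 8.3 80; 0 0 0 0 80; 0 0 0 0 80")

```text
time: 30.18
position: [0.5545, 0.071, 0.1264]
tool_rot: [-1.55, -0.298, 0.299]
ft_force: [-0.5, -0.7, 0.3]
grip_width: 0.685
```

```bash
python3 - <<'E'
from h import *
plan((.5569,.0741,.0105,21.7))
snap('wrist','w8.png');d=load('wrist');print(proj(d,[.5569,.0741,.036]))
snap('top','t8.png')
E
```

```text
t 30.18 pos [0.5545 0.071  0.1264] phi 21.8 ydir [-0.001 -0.    -1.   ] F [-0.5 -0.7  0.3] w 0.685 j7 -0.01 j1 0.62
goal (0.5569, 0.0741, 0.0105, 21.7) turn 0.1 tx 3.3 ty 115.9 tz 2.0
wrist []
[323.77902595 241.70933027]
top []
```

View pics/w8.png

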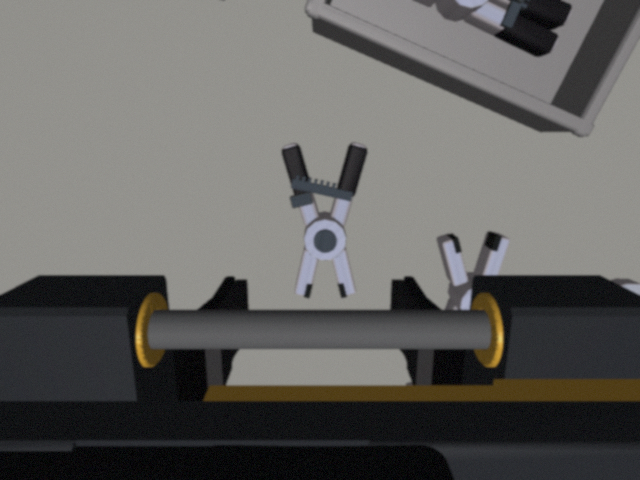

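View pics/t8.png

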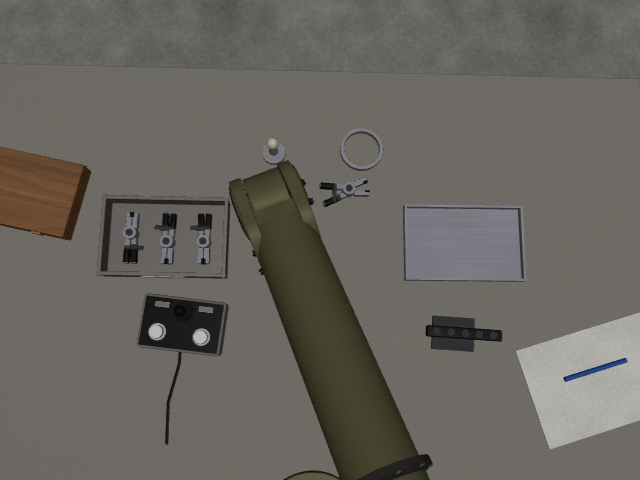

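Bin holds three shut clamps flat; the open one is centred and square under the gripper (pivot at 325,240, as predicted). Descend.

drive_tool(increments="3 30 1.5 0 80; 0 35 0 0 80; 0 30 0 0 80; 0 15 0 0 80; 0 5 0 0 80; 0 0 0 0 80")

```text
time: 31.02
position: [0.5576, 0.0737, 0.0124]
tool_rot: [-1.55, -0.298, 0.296]
ft_force: [-0.2, -1.0, 0.1]
grip_width: 0.686
```

drive_tool(increments="0 1 1 0 120; 0 0 0 0 200; 0 0 0 0 255; 0 0 0 0 255; 0 0 0 0 255; 0 0 0 0 255; 0 0 0 0 255; 0 -30 0 0 255; 0 -40 0 0 255; 0 -40 0 0 255; 0 0 0 0 255", squeeze=25)

```text
time: 32.4
position: [0.5586, 0.075, 0.1234]
tool_rot: [-1.551, -0.301, 0.293]
ft_force: [-0.4, -0.7, -2.3]
grip_width: 0.318
```

```bash
python3 - <<'E'
from h import *
plan((.5739,-.397,.12,90),(.5919,-.397,.12,-90))
snap('wrist','w9.png')
E
```

```text
t 32.4 pos [0.5586 0.075  0.1234] phi 21.7 ydir [ 0.005 -0.    -1.   ] F [-0.4 -0.7 -2.3] w 0.318 j7 -0.03 j1 0.61
goal (0.5739, -0.397, 0.12, 90) turn -68.3 tx -472.0 ty 3.4 tz -15.3
goal (0.5919, -0.397, 0.12, -90) turn -180 tx 0.0 ty -0.0 tz 18.0
wrist []
```

View pics/w9.png

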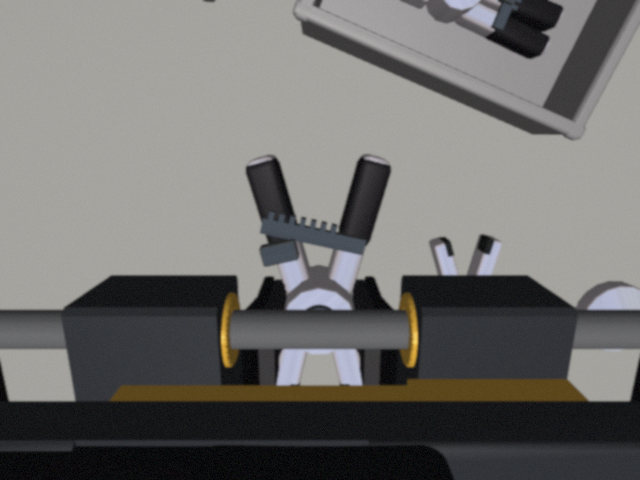

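drive_tool(increments="0 0 0 10.2 255; 0 0 0 10.2 255; 0 0 0 10.2 255; 0 0 0 10.2 255; 0 0 0 10.2 255; 0 0 0 10.2 255; 0 0 0 10.2 255; 0 0 0 10.2 255; 0 0 0 10.2 255; 0 0 0 10.2 255; 0 0 0 9.7 255; 0 0 0 0 255")

```text
time: 33.95
position: [0.5553, 0.0741, 0.1187]
tool_rot: [-1.213, 1.211, -1.207]
ft_force: [0.4, 0.2, -1.8]
grip_width: 0.317
```

drive_tool(increments="40 0 1 0 255; 43 0 1 0 255; 43 0 1 0 255; 43 0 2 0 255; 43 0 2 0 255; 43 0 2 0 255; 43 0 2 0 255; 43 0 1 0 255; 43 0 1 0 255; 43 0 1 0 255; 43 0 1 0 255; 0 0 0 0 255; 0 0 0 0 255")

```text
time: 35.58
position: [0.5711, -0.3945, 0.1192]
tool_rot: [-1.21, 1.21, -1.205]
ft_force: [0.1, -0.1, -1.4]
grip_width: 0.317
```

```bash
python3 - <<'E'
from h import *
plan((.574,-.397,.0225,-90))
E
```

```text
t 35.58 pos [ 0.5711 -0.3945  0.1192] phi -89.9 ydir [-0.002  0.002 -1.   ] F [ 0.1 -0.1 -1.4] w 0.317 j7 -1.13 j1 0.84
goal (0.574, -0.397, 0.0225, -90) turn 0.1 tx 2.5 ty 96.7 tz 2.9
```

drive_tool(increments="2 30 1.5 0 255; 0 30 0 0 255; 0 25 0 0 255; 0 11 0 0 255; 0 3 0 0 255; 0 0 0 0 255; 0 2 0 0 255; 0 2 0 0 255; 0 1 0 0 255; 0 0 0 0 255")

```text
time: 36.83
position: [0.573, -0.3976, 0.0167]
tool_rot: [-1.209, 1.21, -1.209]
ft_force: [0.5, 0.1, -1.9]
grip_width: 0.311
```

drive_tool(increments="0 0 0 0 170; 0 0 0 0 130; 0 0 0 0 130; 0 0 0 0 130; 0 -20 0 0 130; 0 -40 0 0 130; 0 -50 0 0 130; 0 0 0 0 130")

```text
time: 37.83
position: [0.5766, -0.3993, 0.1345]
tool_rot: [-1.207, 1.199, -1.219]
ft_force: [0.3, -0.2, 0.1]
grip_width: 0.486
```

```bash
python3 - <<'E'
from h import *
plan((.6987,-.0679,.13,-90),(.6987,-.0679,.13,-78.2+90))
snap('wrist','w10.png')
snap('top','t10.png')
E
```

```text
t 37.83 pos [ 0.5766 -0.3993  0.1345] phi -90.0 ydir [ 0.01  -0.007 -1.   ] F [ 0.3 -0.2  0.1] w 0.486 j7 -1.12 j1 0.84
goal (0.6987, -0.0679, 0.13, -90) turn -0.0 tx -331.4 ty 4.5 tz 122.1
goal (0.6987, -0.0679, 0.13, 11.799999999999997) turn -101.8 tx 0.0 ty -0.0 tz 0.0
wrist []
top []
```

View pics/w10.png

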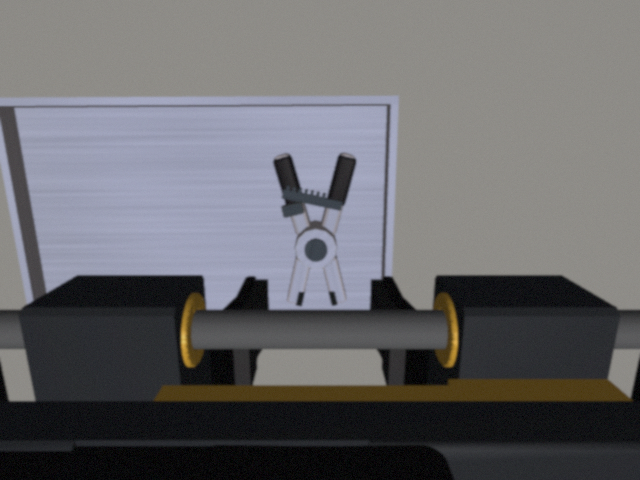

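View pics/t10.png

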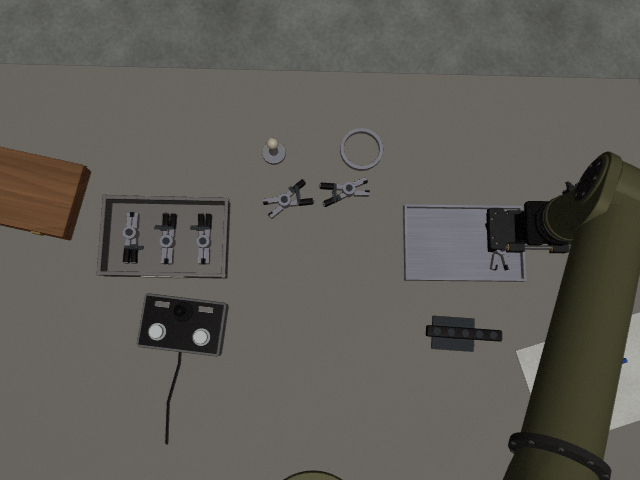

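drive_tool(increments="-41 0 15 0 100; -41 0 15 0 80; -41 0 15 0 80; -41 0 15 0 80; -41 0 15 0 80; -42 0 15 0 80; -42 0 16 0 80; -42 0 16 0 80; 0 0 0 -10.2 80; 0 0 0 -10.2 80; 0 0 0 -10.2 80; 0 0 0 -10.2 80; 0 0 0 -10.2 80; 0 0 0 -10.2 80; 0 0 0 -10.2 80; 0 0 0 -10.2 80; 0 0 0 -10.2 80; 0 0 0 -10 80; 0 0 0 0 80; 0 0 0 0 80")

```text
time: 40.42
position: [0.6948, -0.0667, 0.1261]
tool_rot: [-1.565, -0.158, 0.16]
ft_force: [-0.2, -0.3, 0.7]
grip_width: 0.687
```

```bash
python3 - <<'E'
from h import *
plan((.6987,-.0679,.0105,11.8))
snap('wrist','w11.png');d=load('wrist');print(proj(d,[.6987,-.0679,.036]))
E
```

```text
t 40.42 pos [ 0.6948 -0.0667  0.1261] phi 11.6 ydir [-0.001  0.    -1.   ] F [-0.2 -0.3  0.7] w 0.687 j7 -0.02 j1 0.6
goal (0.6987, -0.0679, 0.0105, 11.8) turn -0.2 tx 3.6 ty 115.6 tz -2.0
wrist []
[324.27198964 248.0968722 ]
```

View pics/w11.png

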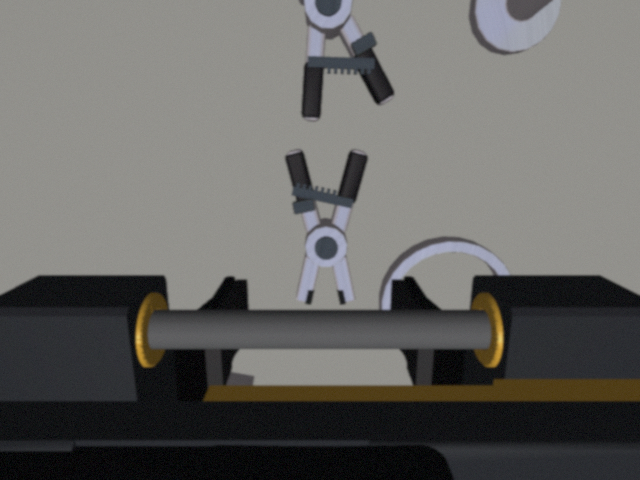

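drive_tool(increments="3.5 20 -2 0 115; 0 25 0 0 115; 0 30 0 0 115; 0 25 0 0 115; 0 11 0 0 115; 0 4 0 0 115; 0 0 0 0 115")

```text
time: 41.35
position: [0.6996, -0.0677, 0.0124]
tool_rot: [-1.565, -0.162, 0.161]
ft_force: [-0.4, -0.3, 0.2]
grip_width: 0.55
```

```bash
python3 - <<'E'
from h import *
plan((.6987,-.0679,.0105,11.8))
E
```

```text
t 41.35 pos [ 0.6996 -0.0677  0.0124] phi 11.8 ydir [ 0.001 -0.    -1.   ] F [-0.4 -0.3  0.2] w 0.55 j7 -0.06 j1 0.57
goal (0.6987, -0.0679, 0.0105, 11.8) turn -0.0 tx -0.9 ty 1.9 tz 0.0
```

drive_tool(increments="0 1 0 0 150; 0 0 0 0 200; 0 0 0 0 255; 0 0 0 0 255; 0 0 0 0 255; 0 0 0 0 255; 0 0 0 0 255; 0 -30 0 0 255; 0 -40 0 0 255; 0 -40 0 0 255; 0 0 0 0 255", squeeze=25)

```text
time: 42.72
position: [0.7008, -0.0674, 0.1237]
tool_rot: [-1.566, -0.166, 0.157]
ft_force: [-0.4, -0.5, -2.2]
grip_width: 0.312
```

drive_tool(increments="0 0 0 10.2 255; 0 0 0 10.2 255; 0 0 0 10.2 255; 0 0 0 10.2 255; 0 0 0 10.2 255; 0 0 0 10.2 255; 0 0 0 10.2 255; 0 0 0 10.2 255; 0 0 0 10.2 255; 0 0 0 10 255; 0 0 0 0 255")

```text
time: 44.1
position: [0.6976, -0.068, 0.1181]
tool_rot: [-1.213, 1.211, -1.206]
ft_force: [-0.1, -0.1, -2.1]
grip_width: 0.316
```

```bash
python3 - <<'E'
from h import *
plan((.574,-.319,.12,-90))
snap('wrist','w12.png')
E
```

```text
t 44.1 pos [ 0.6976 -0.068   0.1181] phi -89.9 ydir [-0.004 -0.    -1.   ] F [-0.1 -0.1 -2.1] w 0.316 j7 -1.67 j1 0.39
goal (0.574, -0.319, 0.12, -90) turn 0.1 tx 251.0 ty -1.9 tz -123.6
wrist []
```

View pics/w12.png

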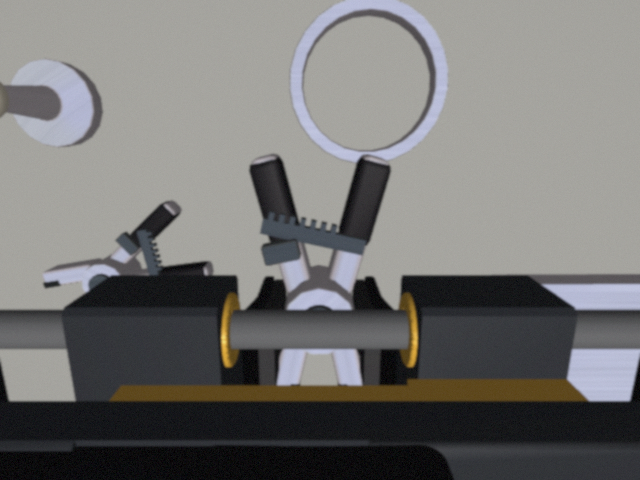

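drive_tool(increments="40 0 -20 0 255; 42 0 -20.5 0 255; 42 0 -20.5 0 255; 42 0 -20.5 0 255; 42 0 -20.5 0 255; 43 0 -20.5 0 255; 0 0 0 0 255; 0 0 0 0 255")

```text
time: 45.15
position: [0.5762, -0.3182, 0.12]
tool_rot: [-1.209, 1.209, -1.207]
ft_force: [1.2, -0.0, -1.7]
grip_width: 0.311
```

```bash
python3 - <<'E'
from h import *
plan((.574,-.319,.0225,-90))
E
```

```text
t 45.15 pos [ 0.5762 -0.3182  0.12  ] phi -89.9 ydir [-0.001  0.001 -1.   ] F [ 1.2 -0.  -1.7] w 0.311 j7 -1.23 j1 0.77
goal (0.574, -0.319, 0.0225, -90) turn 0.1 tx 0.8 ty 97.5 tz -2.2
```

drive_tool(increments="0 30 -2 0 255; 0 30 0 0 255; 0 25 0 0 255; 0 11 0 0 255; 0 3 0 0 255; 0 0 0 0 255; 0 2 0 0 255; 0 2 0 0 255; 0 1 0 0 255; 0 0 0 0 255")

```text
time: 46.4
position: [0.5744, -0.3189, 0.0168]
tool_rot: [-1.209, 1.21, -1.21]
ft_force: [0.3, 0.4, -1.0]
grip_width: 0.313
```

drive_tool(increments="0 0 0 0 170; 0 0 0 0 130; 0 0 0 0 130; 0 0 0 0 130; 0 -20 0 0 130; 0 -40 0 0 130; 0 -50 0 0 130; 0 0 0 0 130")

```text
time: 47.4
position: [0.5781, -0.3202, 0.134]
tool_rot: [-1.206, 1.199, -1.218]
ft_force: [0.1, -0.7, 0.2]
grip_width: 0.489
```

```bash
python3 - <<'E'
from h import *
plan((.6706,.0717,.13,-90),(.6706,.0717,.13,24.7))
snap('wrist','w13.png')
snap('top','t13.png')
E
```

```text
t 47.4 pos [ 0.5781 -0.3202  0.134 ] phi -90.0 ydir [ 0.01  -0.006 -1.   ] F [ 0.1 -0.7  0.2] w 0.489 j7 -1.22 j1 0.78
goal (0.6706, 0.0717, 0.13, -90) turn -0.0 tx -391.9 ty 4.0 tz 92.5
goal (0.6706, 0.0717, 0.13, 24.7) turn -114.7 tx 0.0 ty -0.0 tz 0.0
wrist []
top []
```

View pics/w13.png

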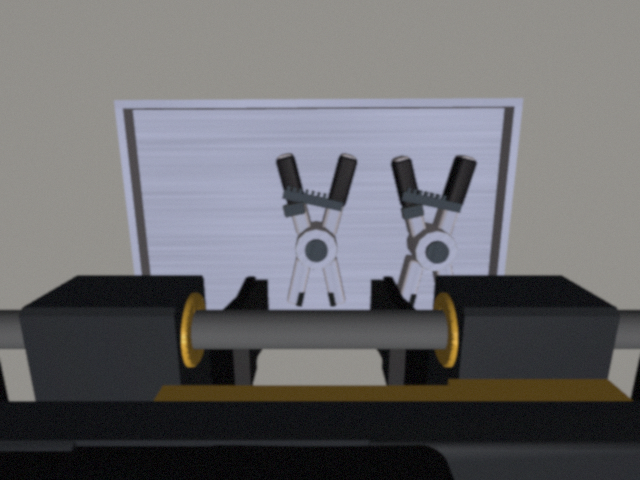

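View pics/t13.png

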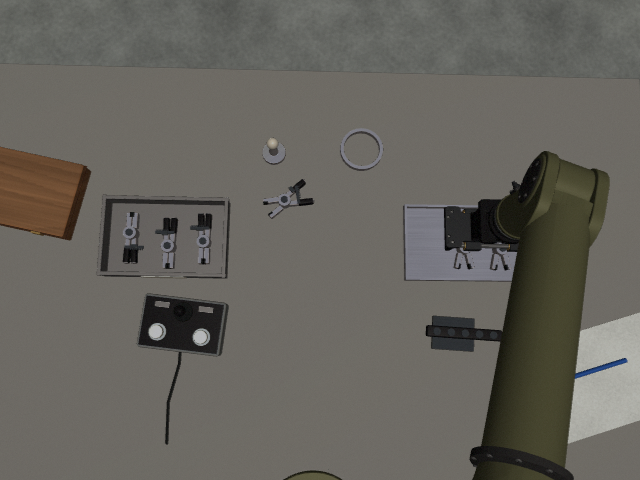

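drive_tool(increments="-43 0 10 0 115; -43 0 10 0 115; -43 0 10 0 115; -43 0 10 0 115; -44 0 10 0 115; -44 0 10 0 115; -44 0 10 0 115; -44 0 11 0 115; -44 0 11.5 0 115; 0 0 0 0 115")

```text
time: 48.75
position: [0.6658, 0.0797, 0.1256]
tool_rot: [-1.212, 1.207, -1.2]
ft_force: [0.6, -0.2, -0.6]
grip_width: 0.548
```

drive_tool(increments="0 0 0 -10.4 115; 0 0 0 -10.4 115; 0 0 0 -10.4 115; 0 0 0 -10.4 115; 0 0 0 -10.4 115; 0 0 0 -10.4 115; 0 0 0 -10.4 115; 0 0 0 -10.4 115; 0 0 0 -10.4 115; 0 0 0 -10.4 115; 0 0 0 -10.7 115; 0 0 0 0 115; 0 0 0 0 115")

```text
time: 50.38
position: [0.6667, 0.0723, 0.1262]
tool_rot: [-1.545, -0.334, 0.336]
ft_force: [0.3, -0.0, -0.7]
grip_width: 0.553
```

```bash
python3 - <<'E'
from h import *
plan((.6706,.0717,.015,24.7))
snap('wrist','w14.png');d=load('wrist');print(proj(d,[.6706,.0717,.036]))
E
```

```text
t 50.38 pos [0.6667 0.0723 0.1262] phi 24.5 ydir [-0.001 -0.001 -1.   ] F [ 0.3 -0.  -0.7] w 0.553 j7 -0.03 j1 0.49
goal (0.6706, 0.0717, 0.015, 24.7) turn -0.2 tx 3.3 ty 111.2 tz -2.1
wrist []
[323.58693156 248.04031314]
```

View pics/w14.png

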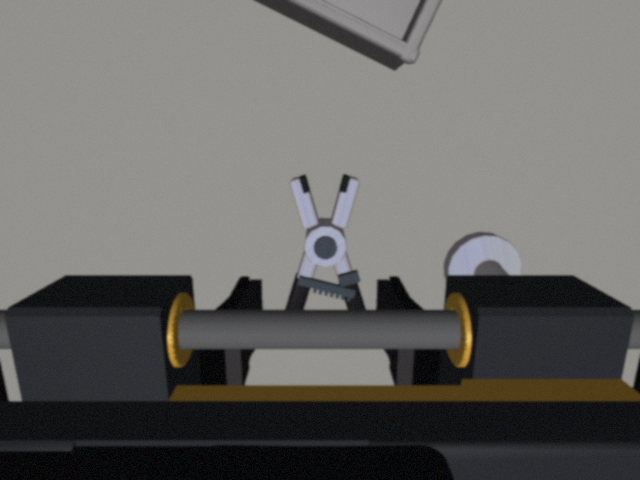

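drive_tool(increments="3 20 -2 0 115; 0 25 0 0 115; 0 30 0 0 115; 0 20 0 0 115; 0 10 0 0 115; 0 4 0 0 115; 0 0 0 0 115")

```text
time: 51.3
position: [0.6711, 0.0728, 0.0183]
tool_rot: [-1.544, -0.339, 0.337]
ft_force: [0.9, -0.4, 1.1]
grip_width: 0.551
```

```bash
python3 - <<'E'
from h import *
plan((.6706,.0717,.015,24.7))
snap('scene','s14.png')
E
```

```text
t 51.3 pos [0.6711 0.0728 0.0183] phi 24.7 ydir [ 0.001  0.    -1.   ] F [ 0.9 -0.4  1.1] w 0.551 j7 -0.08 j1 0.45
goal (0.6706, 0.0717, 0.015, 24.7) turn -0.0 tx -0.9 ty 3.3 tz -0.8
scene []
```

View pics/s14.png

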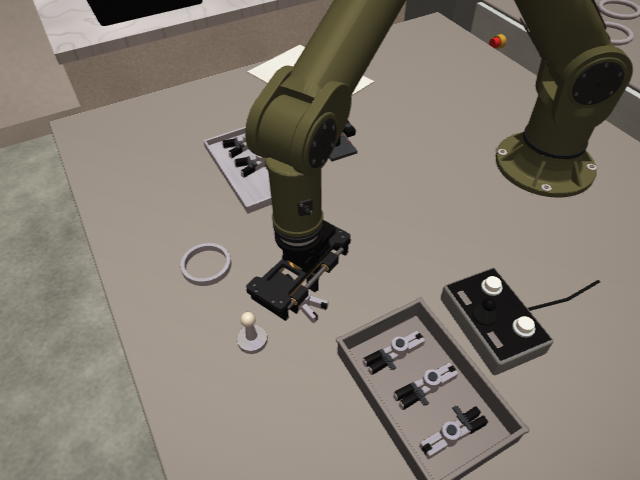

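drive_tool(increments="-0.5 2 -0.5 0 150; 0 0 0 0 200; 0 0 0 0 255; 0 0 0 0 255; 0 0 0 0 255; 0 0 0 0 255; 0 0 0 0 255", squeeze=28)

```text
time: 52.22
position: [0.6707, 0.072, 0.016]
tool_rot: [-1.544, -0.338, 0.337]
ft_force: [0.8, 1.3, 1.8]
grip_width: 0.311
```

drive_tool(increments="0 -30 0 0 255; 0 -40 0 0 255; 0 -35 0 0 255; 0 0 0 0 255; 0 0 0 10.4 255; 0 0 0 10.4 255; 0 0 0 10.4 255; 0 0 0 10.4 255; 0 0 0 10.4 255; 0 0 0 10.4 255; 0 0 0 10.4 255; 0 0 0 10.4 255; 0 0 0 10.4 255; 0 0 0 10.4 255; 0 0 0 10.7 255; 0 0 0 0 255")

```text
time: 54.22
position: [0.669, 0.0715, 0.1184]
tool_rot: [-1.213, 1.21, -1.207]
ft_force: [-0.3, -0.4, -2.5]
grip_width: 0.312
```

```bash
python3 - <<'E'
from h import *
plan((.592,-.241,.12,-90))
snap('wrist','w15.png')
E
```

```text
t 54.23 pos [0.669  0.0715 0.1184] phi -89.9 ydir [-0.004 -0.001 -1.   ] F [-0.3 -0.4 -2.5] w 0.312 j7 -1.89 j1 0.24
goal (0.592, -0.241, 0.12, -90) turn 0.1 tx 312.5 ty -1.6 tz -77.0
wrist []
```

View pics/w15.png

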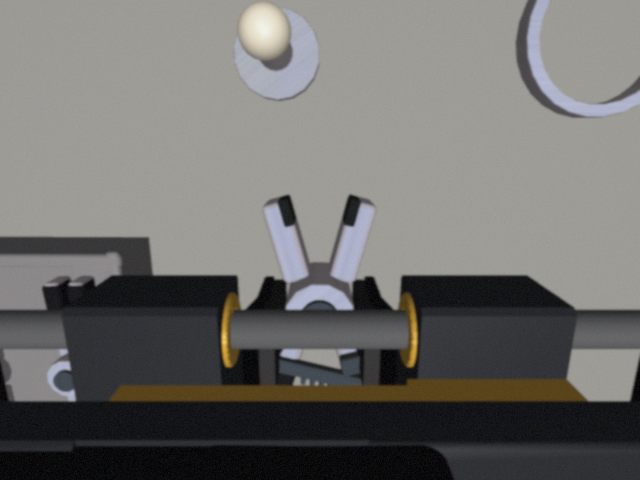

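drive_tool(increments="40 0 -9.5 0 255; 45 0 -11 0 255; 45 0 -11 0 255; 45 0 -11 0 255; 45 0 -11 0 255; 46 0 -11.5 0 255; 46 0 -11.5 0 255; 0 0 0 0 255; 0 0 0 0 255")

```text
time: 55.4
position: [0.5934, -0.2394, 0.12]
tool_rot: [-1.21, 1.21, -1.207]
ft_force: [0.0, 1.0, -2.0]
grip_width: 0.315
```

```bash
python3 - <<'E'
from h import *
plan((.592,-.241,.027,-90))
snap('wrist','w16.png')
E
```

```text
t 55.4 pos [ 0.5934 -0.2394  0.12  ] phi -89.9 ydir [-0.001  0.001 -1.   ] F [ 0.  1. -2.] w 0.315 j7 -1.35 j1 0.69
goal (0.592, -0.241, 0.027, -90) turn 0.1 tx 1.6 ty 93.0 tz -1.4
wrist []
```

View pics/w16.png

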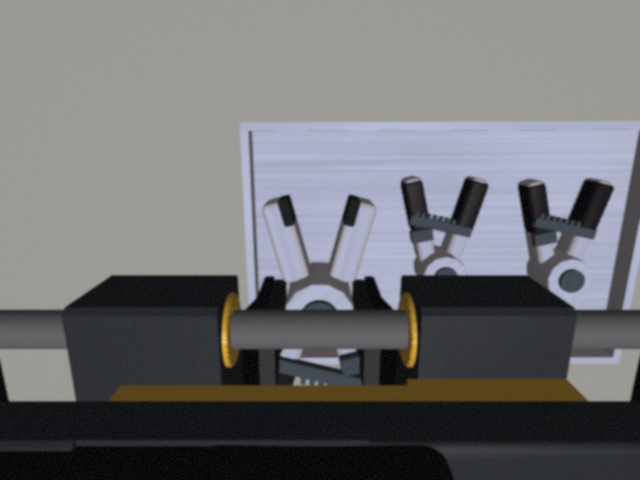

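drive_tool(increments="1 30 -1 0 255; 0 30 0 0 255; 0 22 0 0 255; 0 8 0 0 255; 0 3 0 0 255; 0 0 0 0 255; 0 2 0 0 255; 0 1 0 0 255; 0 0 0 0 255")

```text
time: 56.58
position: [0.5928, -0.2411, 0.0249]
tool_rot: [-1.209, 1.209, -1.21]
ft_force: [0.2, 1.0, -2.6]
grip_width: 0.313
```

```bash
python3 - <<'E'
from h import *
plan((.592,-.241,.0215,-90))
E
```

```text
t 56.58 pos [ 0.5928 -0.2411  0.0249] phi -90.0 ydir [ 0. -0. -1.] F [ 0.2  1.  -2.6] w 0.313 j7 -1.39 j1 0.67
goal (0.592, -0.241, 0.0215, -90) turn -0.0 tx -0.1 ty 3.4 tz -0.8
```

drive_tool(increments="0 2 0 0 255; 0 1 0 0 255; 0 0 0 0 255; 0 0 0 0 170; 0 0 0 0 130; 0 0 0 0 130; 0 0 0 0 130; 0 -20 0 0 130; 0 -40 0 0 130; 0 -50 0 0 130; 0 -20 0 0 130; -60 0 -20 0 130; -60 0 -20 0 130; 0 0 0 0 130")

```text
time: 58.32
position: [0.5523, -0.1159, 0.1525]
tool_rot: [-1.213, 1.204, -1.202]
ft_force: [0.1, 0.0, 0.1]
grip_width: 0.491
```

```bash
python3 - <<'E'
from h import *
plan((.3871,.3203,.13,-90))
d=snap('top','t17.png');i=d['img'][:,:,::-1]
cv2.imwrite('pics/bz.png',cv2.resize(i[185:365,90:240],(600,720)[::1],interpolation=cv2.INTER_CUBIC)[:600])
cv2.imwrite('pics/tz.png',cv2.resize(i[190:300,390:540],(800,587),interpolation=cv2.INTER_CUBIC))
d=snap('scene','s17.png')
E
```

```text
t 58.33 pos [ 0.5523 -0.1159  0.1525] phi -89.5 ydir [-0.     0.001 -1.   ] F [0.1 0.  0.1] w 0.491 j7 -1.49 j1 0.61
goal (0.3871, 0.3203, 0.13, -90) turn 0.5 tx -436.2 ty 22.5 tz -165.2
top []
scene []
```

View pics/bz.png

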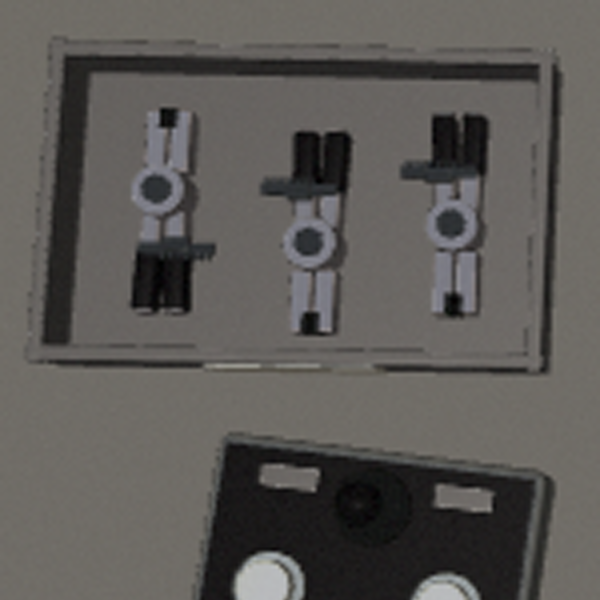

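View pics/tz.png

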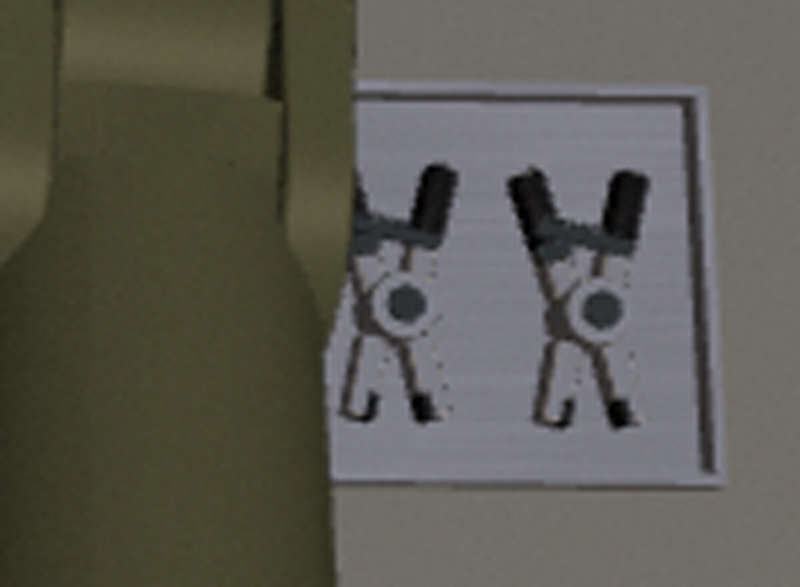

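View pics/s17.png

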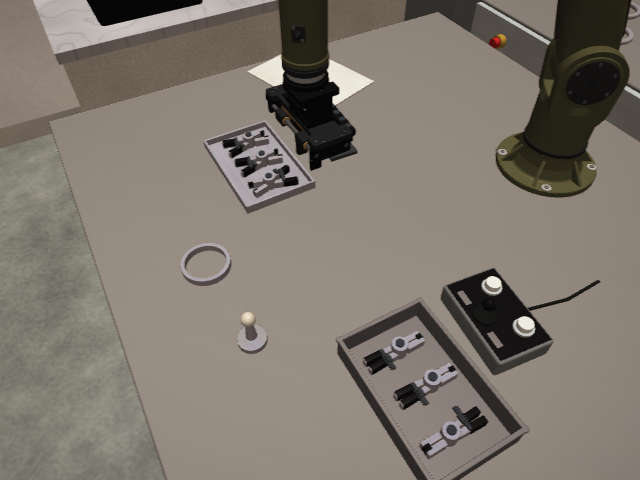

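```bash
cat >> h.py <<'E'
def tri(pa,pb):
    L=[]
    for d,p in((load('top'),pa),(load('scene'),pb)):
        p0=ray(d,*p,0);p1=ray(d,*p,1);L.append((p0,(p1-p0)/np.linalg.norm(p1-p0)))
    A=sum(np.eye(3)-np.outer(v,v) for _,v in L);B=sum((np.eye(3)-np.outer(v,v))@o for o,v in L)
    return np.linalg.solve(A,B).round(4)
E
python3 - <<'E'
from h import *
a=load('top');b=load('scene')
for n,p,q in(('L',(129,232),(452,430)),('M',(167,245),(433,377)),('R',(203,241),(400,344)),('T2',(466,247),(262,160)),('T3',(503,248),(248,136))):
    P=piv(a,*p);Q=piv(b,*q);print(n,np.round(P,1),np.round(Q,1),tri(P,Q))
E
```

```text
L [128.7 231.8] [453.  431.9] [0.5922 0.3973 0.0377]
M [166.7 245. ] [432.8 376.9] [0.5655 0.3151 0.0397]
R [202.5 240.6] [400.  343.6] [0.5763 0.2409 0.0383]
T2 [465.7 246.6] [262.4 160.2] [ 0.5737 -0.3219  0.0163]
T3 [502.6 247.7] [248.  134.3] [ 0.5715 -0.3963  0.0392]
```

drive_tool(increments="0 0 0 -10 255; 0 0 0 -10 255; 0 0 0 -10 255; 0 0 0 -10 255; 0 0 0 -10 255; 0 0 0 -10 255; 0 0 0 -10 255; 0 0 0 -10 255; 0 0 0 -9.5 255; 0 0 0 0 255", squeeze=20)

```text
time: 59.68
position: [0.5534, -0.1243, 0.1516]
tool_rot: [-1.571, 0.011, -0.011]
ft_force: [-0.2, -0.8, -0.3]
grip_width: 0.005
```

```bash
python3 - <<'E'
from h import *
plan((.3871,.3203,.11,0))
E
```

```text
t 59.67 pos [ 0.5534 -0.1243  0.1516] phi -0.8 ydir [-0.  0. -1.] F [-0.2 -0.8 -0.3] w 0.005 j7 0.03 j1 0.78
goal (0.3871, 0.3203, 0.11, 0) turn -0.8 tx -166.3 ty 41.6 tz 444.6
```

drive_tool(increments="-15 0 40 0 255; -15 0 40 0 255; -15 0 40 0 255; -15 0 40 0 255; -15 0 40 0 255; -15 0 40 0 255; -15 0 41 0 255; -15 0 41 0 255; -15 0 41 0 255; -15 0 41 0 255; -16 0 41 0 255; 0 0 0 0 255; 0 0 0 0 255")

```text
time: 61.3
position: [0.3921, 0.3231, 0.1516]
tool_rot: [-1.571, 0.01, -0.009]
ft_force: [0.3, -0.5, 0.2]
grip_width: 0.007
```

```bash
python3 - <<'E'
from h import *
plan((.3871,.3203,.11,-1))
snap('wrist','w18.png')
d=load('wrist');print(proj(d,[.3871,.3203,.063]),proj(d,[.3755,.2308,.063]))
E
```

```text
t 61.3 pos [0.3921 0.3231 0.1516] phi -0.7 ydir [-0.    -0.001 -1.   ] F [ 0.3 -0.5  0.2] w 0.007 j7 -0.89 j1 0.25
goal (0.3871, 0.3203, 0.11, -1) turn 0.3 tx -5.0 ty 41.6 tz -2.9
wrist []
[310.66527881 249.93346346] [295.86792582 375.48782628]
```

View pics/w18.png

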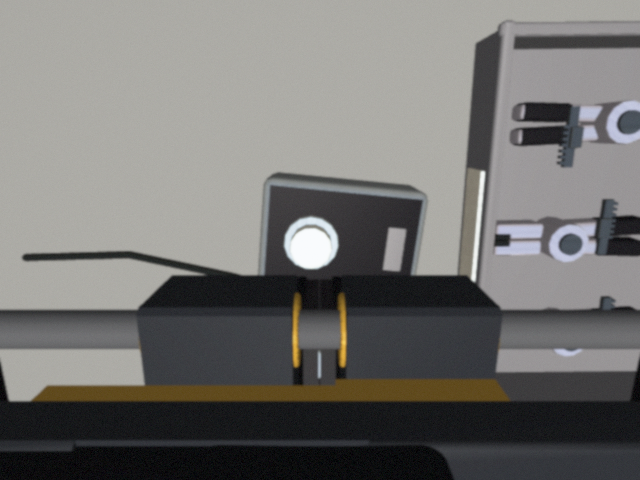

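drive_tool(increments="-4.5 30 -2 0 255; 0 30 0 0 255; 0 15 0 0 255; 0 5 0 0 255; 0 0 0 0 255; 0 0 0 0 255; 0 0 0 0 255")

```text
time: 62.22
position: [0.3873, 0.3224, 0.0725]
tool_rot: [-1.57, 0.006, -0.008]
ft_force: [-0.4, -0.1, 0.3]
grip_width: 0.005
```

```bash
python3 - <<'E'
from h import *
plan((.3876,.321,.063,-1))
d=snap('scene','s18.png');i=d['img'][:,:,::-1]
cv2.imwrite('pics/s18z.png',cv2.resize(i[200:400,420:620],(600,600),interpolation=cv2.INTER_CUBIC))
E
```

```text
t 62.23 pos [0.3873 0.3224 0.0725] phi -0.5 ydir [ 0.001  0.    -1.   ] F [-0.4 -0.1  0.3] w 0.005 j7 -0.98 j1 0.18
goal (0.3876, 0.321, 0.063, -1) turn 0.5 tx 0.3 ty 9.5 tz -1.4
scene []
```

View pics/s18z.png

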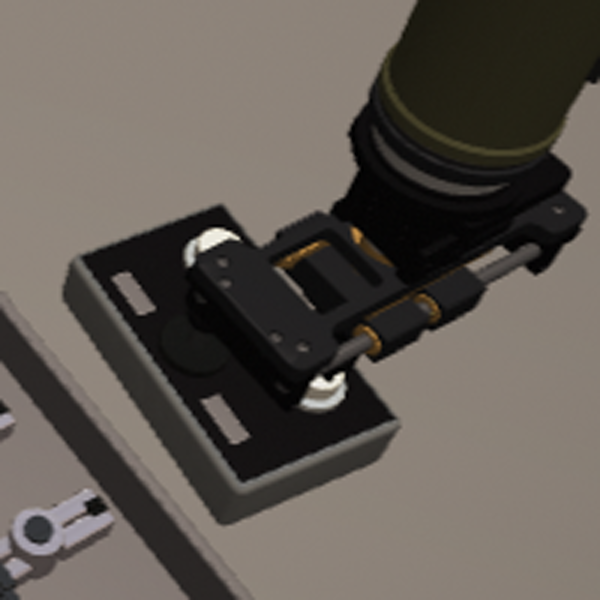

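drive_tool(increments="0 3 -1.5 0 255; 0 3 0 0 255; 0 1.5 0 0 255; 0 0 0 0 255; 0 0 0 0 255")

```text
time: 62.9
position: [0.3868, 0.3207, 0.0643]
tool_rot: [-1.571, 0.007, -0.007]
ft_force: [-0.3, -0.8, 0.3]
grip_width: 0.006
```

drive_tool(increments="0 1 0 0 255; 0 0.5 0 0 255; 0 0 0 0 255")

```text
time: 63.28
position: [0.3869, 0.3207, 0.063]
tool_rot: [-1.571, 0.007, -0.007]
ft_force: [-0.3, -1.0, 3.5]
grip_width: 0.009
```

drive_tool(increments="0 1 0 0 255; 0 0 0 0 255")

```text
time: 63.52
position: [0.3869, 0.3207, 0.062]
tool_rot: [-1.571, 0.007, -0.007]
ft_force: [-0.2, -0.2, 4.8]
grip_width: 0.004
```

drive_tool(increments="0 0.5 0 0 255; 0 0 0 0 255")

```text
time: 63.78
position: [0.3869, 0.3207, 0.0614]
tool_rot: [-1.571, 0.007, -0.007]
ft_force: [-0.8, -0.7, 5.5]
grip_width: 0.001
```

drive_tool(increments="0 0.5 0 0 255; 0 0 0 0 255")

```text
time: 64.03
position: [0.3869, 0.3207, 0.0608]
tool_rot: [-1.571, 0.007, -0.007]
ft_force: [-0.4, 0.3, 5.0]
grip_width: 0.006
```

drive_tool(increments="0 0.5 0 0 255; 0 0 0 0 255")

```text
time: 64.28
position: [0.3869, 0.3207, 0.0603]
tool_rot: [-1.571, 0.007, -0.007]
ft_force: [0.4, -0.8, 4.5]
grip_width: 0.008
```

drive_tool(increments="0 0.5 0 0 255; 0 0.3 0 0 255; 0 0 0 0 255")

```text
time: 64.65
position: [0.3869, 0.3207, 0.0594]
tool_rot: [-1.571, 0.007, -0.007]
ft_force: [0.1, -0.2, 4.4]
grip_width: 0.005
```

drive_tool(increments="0 0.4 0 0 255; 0 0.3 0 0 255; 0 0 0 0 255; 0 0 0 0 255; 0 0 0 0 255")

```text
time: 65.28
position: [0.3869, 0.3207, 0.0588]
tool_rot: [-1.571, 0.007, -0.007]
ft_force: [0.2, 0.6, 3.6]
grip_width: 0.007
```

drive_tool(increments="0 0.3 0 0 255; 0 0.3 0 0 255; 0 0 0 0 255; 0 0 0 0 255; 0 0 0 0 255; 0 0 0 0 255")

```text
time: 66.03
position: [0.3869, 0.3207, 0.0582]
tool_rot: [-1.571, 0.007, -0.007]
ft_force: [0.3, 0.8, 2.6]
grip_width: 0.002
```

drive_tool(increments="0 -2 0 0 255; 0 -3 0 0 255; 0 -5 0 0 255; 0 -15 0 0 255; 0 -30 0 0 255; 0 -40 0 0 255; 0 0 0 0 255; 20 0 -55 0 255; 20 0 -55 0 255; 20 0 -55 0 255; 20 0 -55 0 255; 20 0 -55 0 255; 20 0 -55 0 255; 0 0 0 0 255; 0 0 0 0 255")

```text
time: 67.9
position: [0.5029, -0.0098, 0.1525]
tool_rot: [-1.57, 0.009, -0.006]
ft_force: [0.1, 0.7, 0.5]
grip_width: 0.004
```

```bash
python3 - <<'E'
from h import *
plan()
d=snap('top','t19.png')
d=snap('scene','s19.png')
for n,p,q in(('L',(129,232),(453,432)),('M',(167,245),(433,377)),('R',(203,241),(400,344))):
    P=piv(load('top'),*p);Q=piv(d,*q);print(n,tri(P,Q))
print('keys',tri((156.5,331),(525,324)),tri((201,337.5),(493,283)))
E
```

```text
t 67.9 pos [ 0.5029 -0.0098  0.1525] phi -0.5 ydir [-0.002  0.001 -1.   ] F [0.1 0.7 0.5] w 0.004 j7 -0.11 j1 0.73
top []
scene []
L [0.5923 0.3969 0.0382]
M [0.5655 0.3151 0.0397]
R [0.5763 0.241  0.0384]
keys [0.3871 0.3203 0.0621] [0.3755 0.2308 0.0607]
```

View pics/t19.png

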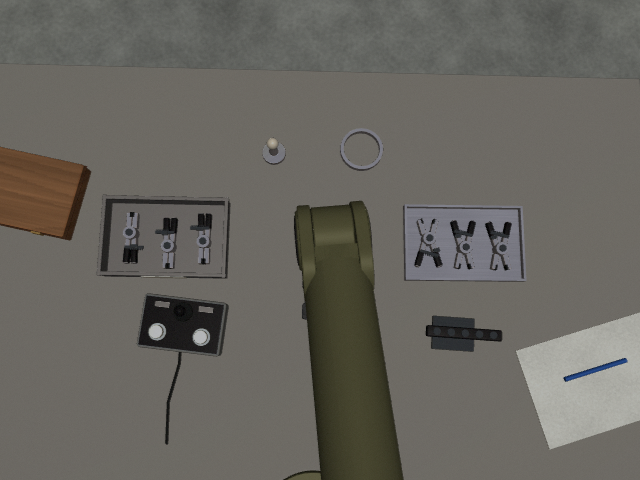

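View pics/s19.png

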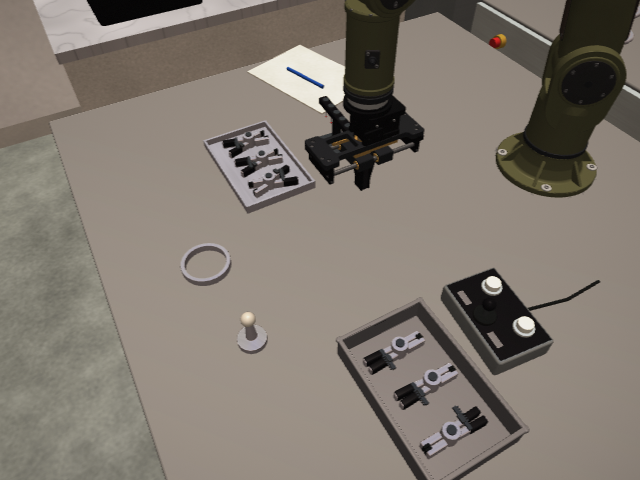

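```bash
python3 -c "
from bench import workorder
print(workorder.close_job())"
```

```text
the job is handed in; nothing more can be done
None
```

All six clamps are in place and the machine's start key was pressed through its snap; the job was handed in at about 68 s of the 210 s allowed.

- **Clamps:** The three shut clamps lie in the bin and the three open ones in the tray. The last top and scene pictures show them all flat, apart from each other and within the walls, with the open ones still in a V. Two-view measurement put the pivot tops in the bin at 38–40 mm, against about 41 mm expected for a clamp lying flat on the bin floor.
- **Start key:** The first key I tried (on the left, +y) was the sound one. The force rose to 5.5 N, then fell through 4.4 N and 3.6 N to 2.6 N. I held it there for about 0.5 s at roughly 5–6 mm of travel and let it up, then moved the arm clear. I did not touch the other key.
- **Bystanders:** The reference sphere, bearing ring and stylus rack look where they were at the start.

**What didn't quite agree:**
- The middle clamp in the bin shifted about 1 cm toward the robot while the arm was elsewhere. I checked it afterwards; it is flat and inside the walls.
- My height measurement failed on one of the two tray clamps I measured, because the colour mask picked the wrong spot. I never measured the third, so the tray clamps rest mainly on the pictures.
- The key force began about 1 mm above the stated cap height.

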